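# Show the padlock with its spare key

### The arm

A 7-joint arm with a two-finger parallel gripper is mounted at the origin on a cart in front of the work surface, level with it; the furniture and walls round the work are solid. World frame = base frame: x ahead of the robot, y to its left, z up, the work surface at z = 0. Lengths are in m, angles in rad, forces in N, time in s.
With the tool pointing down it reaches from about 0.4 to 0.9 m from the base axis. Payload 5.6 kg.
Tool frame: the origin (TCP) lies at the very end of the fingers, on their centre line; the grasp point (between the pads) lies grip_depth behind it (grip_depth is the distance from the TCP to the grasp point, in m); z points along the fingers, y is the direction in which the jaws open and shut (so a half turn about z gives the same grasp; the last joint's range is limited). The gripper opens to 92 mm and grips with 3 to 60 N. Pads are 20 mm wide; open, the fingers measure 128 mm over their backs; the gripper's body (75 mm by 189 mm) begins 69 mm behind the grasp point.
Start: joints at [-1.256, 0.468, -0.012, 1.603, 0.006, 1.071, -0.056], TCP at [0.228, 0.609, 0.184] pointing down, gripper open.
Joint ranges: [-2.53, 2.53], [-0.31, 2.02], [-1.57, 1.55], [0.28, 2.44], [-1.29, 4.43], [0.15, 1.84], [-2.92, 2.92]. Speed limits (rad/s): [2.57, 2.57, 3.14, 3.14, 3.14, 3.14, 3.14].

### API

Orientations are given as a rotation vector (axis times angle).
In Python, from workcell import observe, read_camera, get_calibration, sign_off, grip_depth gives the robot as it stands.
- The arm moves only by the shell command python3 -m crank 'ROWS'. ROWS is JSON, a list that holds one entry, the list of rows, each a list of 7 numbers: the shift along the world's x, y, z in units of 0.03 m (1.0 is 0.03 m), then the turn, a rotation vector about the world's x, y, z in units of 0.12 rad (1.0 is 0.12 rad), then the closure, from 0 (fully open) to 1 (shut). A call has 1 to 5 rows; each row shifts and turns the commanded pose from where the row before left it; what a row does not reach is not made up. A row lasts 1/12 s, in which the tool goes at most 41.7 mm and 7.16 degrees, less where a joint would pass 70% of its speed; a pose out of reach is approached as far as the arm can. A call with a number of a shift or a turn outside -1 to 1 is refused whole. A call with a gripper value outside its range is refused whole. The fingers move at their own pace and stop on an object; the grip force is fixed at half the most. Time passes only in rows, so rows that do not move let the fingers close. It gives the time, the measured TCP pose, the force and the opening at its end, in the units of the state.
- observe(): the state, without advancing time (a new reading comes with each control period).
- read_camera(name): name is "scene" or "top" or "wrist"; returns (picture, depth): 400x640x3 uint8, red, green, blue; 400x640 float32, m along the optical axis (not along the pixel's ray), 0 where there is no reading.
- get_calibration(name): a dict with "fx", "fy", "cx", "cy" (pixels), "world_from_camera" (4x4, takes a point from camera to world coordinates). Camera axes: x right, y down, z forward; pixel columns grow to the right and rows downward; lengths in m; the calibration is good to about 2 mm. A picture is of the moment at which its call begins: read the wrist's pose just before it. get_calibration takes no time and is no camera call; for the wrist camera it gives the pose at the moment of the call.
- sign_off(): hands the job in, once; it reports no verdict.
The state is a dict: "time_s": time; "qpos": joint angles; "dq": joint speeds; "tau": joint torques, N m; "eef_pos": TCP position; "tool_rot": TCP orientation; "contact_force": force on the tool from outside, world axes, zero at the start; "ft_torque": the same for the moment, N m; "grip_width": finger opening in m.
Only numpy, scipy, OpenCV 4.12 (cv2) and the standard library are available. Lean on these libraries where they do the work, as an engineer would, in place of code of your own. Each camera call takes 0.05 s, during which the arm holds its last target.

### The job

First set the customer's brass padlock (the larger of the two brass ones) flat, face up, with its body centred on the top of the narrow round rest and let go of it. Then lift the flap of the grey key box by its bar, swing it back to about upright or beyond so that it stays open, and draw the spare key up out of the slot inside. Finish while holding the key: keep it still, upright with the blade down, its tip about 3 to 4 cm above the middle of the padlock's face, touching nothing but the gripper; leave the padlock resting where you set it and the other things on the bench where they are.

Things in the scene. Friction and masses are not known exactly. Their poses are not given: they have to be found in the camera images.
- padlock: Brass padlock lying flat on its back on the bench, 68 x 45 x 19 mm, about 0.18 kg. Origin on its underside, z up out of its round-marked face. +x points from the body to the shackle: the brass body spans x -32 to +6 mm and y -22 to +22 mm, the steel shackle x +6 to +34 mm. Grasp the body across y (45 mm wide).
- padlock_face (a point): Middle of the padlock body's upper face: 13 mm behind the padlock's origin along its x and 19 mm above its underside.
- rest: Narrow round steel rest fixed to the bench: 72 mm round foot, thin 22 mm column, 40 mm round flat top with a rubber pad, 60 mm high. Origin at the centre of its foot, z up.
- rest_top (a point): Centre of the rest's 40 mm round top, 60 mm above the bench.
- key_box: Grey sheet-metal key box fixed to the bench, 130 (x) x 150 (y) x 80 mm high, walls 4 mm, open at the top under a hinged flap. Origin at the centre of its underside; -x side faces roughly to the robot, the hinge is on the +x rim. Inside, two wooden bars, tops 45 mm above the bench, run along y from side wall to side wall; the 6.5 mm slot between them, at x = -10 mm, holds the key. Outside the outer faces of the bars (x -27 and +7 mm) the box is open down to its floor.
- flap (a joint): Opening angle of the flap: 0 shut, 1.57 upright, 1.9 its stop. It starts shut or up to 0.05 ajar. The hinge is stiff enough that the flap stays at any angle; about 2 N at the bar moves it.
- flap_bar (a point): Middle of the flap's pull bar: a 10 mm round steel bar parallel to the box's y, 84 mm long, that stands 40 mm out from the flap's front edge on two arms (one at each end), 174 mm from the hinge line; shut, it is 86 mm above the bench. Pinch it between the arms (74 mm apart); it can turn in the fingers as the flap swings.
- flap_hinge (a point): Middle of the flap's hinge line, which runs along the box's y on its far rim, 80 mm above the bench. The flap is a 4 mm plate. The bar lies 174 mm from the hinge line, 2 degrees above the box's rim plane when shut.
- spare_key: Spare key, 30 g, standing blade down in the slot of the closed key box, anywhere from 30 mm to one side of the box's middle to 30 mm to the other: black plastic head 12 mm thick (x, along the box's x), 30 mm wide (y), 30 mm high, on a steel blade 3.5 x 9 mm, 34 mm long. Origin under the head, where it rests on the wooden bars, 45 mm above the bench; z up. The head's top is 75 mm above the bench, just below the rim.
- key_head (a point): Middle of the key's plastic head, 15 mm above the key's origin: where to grasp it, across its 12 mm thickness.
- key_tip (a point): Lower end of the key's blade, 34 mm below the key's origin.
- pin_tin: Bystander: round tin, 64 mm across, 22 mm high, in front of the small machine. Leave it.
- screwdriver_amber: Bystander: screwdriver with an amber handle, 186 mm long, lying on the left. Leave it.
- caliper: Bystander: caliper, 223 mm long, lying near the bench's front edge. Leave it.
- cylinder_b: Bystander: brass lock cylinder, 72 mm long, lying on the right. Leave it.
Not all that is in view belongs to the job. Several things have the shape of the rest; the one meant has the colours described above.

How it is judged:
By the outcome, as a careful person would: the job done as asked, in the order asked, and still so for the second after the job is handed in, while the arm keeps its last pose, push and grip.
It also fails if it takes over 64 s, if anything falls off the work surface, if the arm or the gripper's body presses on something with over 40 N, if the wrist force passes 120 N, or if a joint passes its speed limit or range.

## Working session

There is one attempt and no reset: what is moved stays moved. The work goes in short steps, Python scripts to look and compute and a shell command to move; the robot and the scene stay as the last step left them, time stands still between calls to the robot, and variables do not carry over. Pictures are saved under pics/ and viewed, and the job is handed in when it is done.

```bash
ls; mkdir -p pics
cat > h.py <<'E'
import numpy as np, cv2
from workcell import *
def snap(n,f):
    c=get_calibration(n); p,d=read_camera(n); cv2.imwrite('pics/'+f+'.png',p[:,:,::-1]); np.savez('pics/'+f,p=p,d=d,T=c['world_from_camera'],k=[c['fx'],c['fy'],c['cx'],c['cy']]); return p,d,c
def load(f):
    z=np.load('pics/'+f+'.npz'); return z['p'],z['d'],z['T'],z['k']
def ray(u,v,T,k,z):
    d=T[:3,:3]@np.array([(u-k[2])/k[0],(v-k[3])/k[1],1]); o=T[:3,3]; return o+d*(z-o[2])/d[2]
def cloud(f):
    p,d,T,k=load(f); v,u=np.mgrid[:400,:640]; 
    P=np.stack([(u-k[2])/k[0]*d,(v-k[3])/k[1]*d,d],-1); return P@T[:3,:3].T+T[:3,3],p,d
E
python3 - <<'E'
from h import *
s=observe(); print(s, grip_depth if not callable(grip_depth) else grip_depth())
for n in ['scene','top','wrist']:
    p,d,c=snap(n,n+'0'); print(n,np.round(c['world_from_camera'],3).tolist(),c['fx'],c['cx'],c['cy'])
E
```

```text
pics
{'time_s': 0.0, 'qpos': array([-1.25596771,  0.46839731, -0.01160721,  1.60363953,  0.00598832,
        1.07141095, -0.0562871 ]), 'dq': array([-8.77493447e-04, -5.31715069e-05,  1.13427684e-03,  6.07089696e-04,
       -1.76193802e-03, -3.95868129e-04, -1.60645110e-03]), 'tau': array([ 6.27498357e-04, -5.20564234e+01, -1.25261029e-02, -2.43747211e+01,
       -5.68050763e-02,  1.72212627e-02,  1.48899830e-04]), 'eef_pos': array([0.22749099, 0.60818897, 0.18302077]), 'tool_rot': array([-5.59125587e-01, -3.09122120e+00,  2.84017681e-03]), 'contact_force': array([-3.27213573e-01,  4.09631524e-01,  3.98297568e-04]), 'ft_torque': array([ 0.01792899, -0.03115866, -0.04333027]), 'grip_width': 0.09221880885998013} 0.0187
scene [[0.624, -0.562, 0.543, -0.008], [-0.782, -0.445, 0.437, -0.47], [-0.004, -0.697, -0.717, 0.818], [0.0, 0.0, 0.0, 1.0]] 379.474304863976 318.80289988302656 191.5921846092388
top [[-0.029, -0.985, 0.17, 0.321], [-0.999, 0.026, -0.021, -0.023], [0.016, -0.171, -0.985, 1.278], [0.0, 0.0, 0.0, 1.0]] 451.058810714077 325.1627984260672 203.96325553181185
wrist [[0.351, 0.904, 0.244, 0.159], [0.936, -0.339, -0.092, 0.634], [-0.0, 0.261, -0.965, 0.384], [0.0, 0.0, 0.0, 1.0]] 355.9396476512655 320.25746079204987 197.43957409230157
```

View pics/scene0.png

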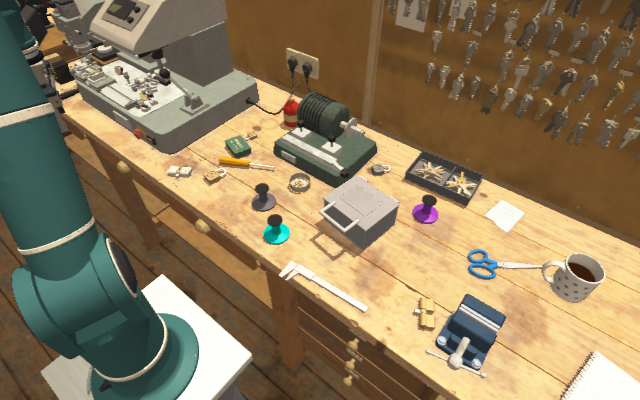

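View pics/top0.png

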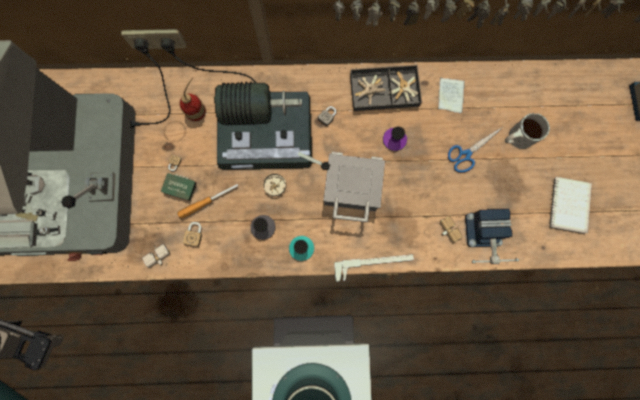

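View pics/wrist0.png

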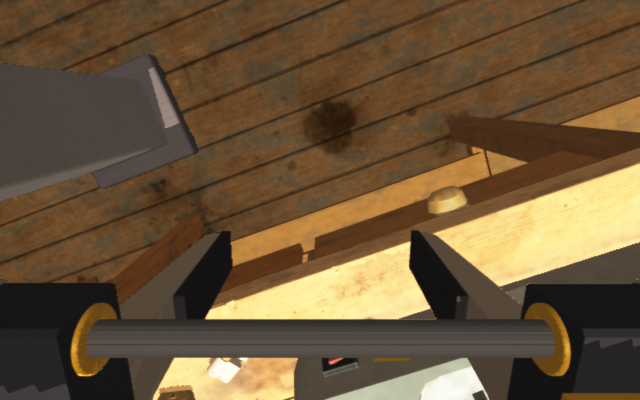

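The bench, top view: the larger brass padlock is at (193,235), the grey rest with a black pad at (263,227), and the key box at (354,182) with its bar at (350,218). The teal and purple stands are decoys, and the small brass padlock is at (175,162). Next I'll zoom in and measure.

Run:
```python
from h import *
P,p,d=cloud('top0'); _,_,T,k=load('top0')
c=p[195:265,160:400]; cv2.imwrite('pics/topz.png',cv2.resize(c,(792,231),interpolation=cv2.INTER_CUBIC)[:,:,::-1])
P2,p2,d2=cloud('scene0')
cv2.imwrite('pics/scz.png',cv2.resize(p2[140:260,150:410],(780,360),interpolation=cv2.INTER_CUBIC)[:,:,::-1])
# rest top
for nm,PP in (('top',P),('scene',P2)):
    X,Y,Z=PP[...,0],PP[...,1],PP[...,2]
    if nm=='top': box=np.zeros(X.shape,bool); box[205:245,240:285]=1
    else: box=np.zeros(X.shape,bool); box[175:215,245:283]=1
    m=box&(Z>0.05)&(Z<0.07); print(nm,'rest',m.sum(),PP[m].mean(0),PP[m].min(0),PP[m].max(0))
    if nm=='top': box=np.zeros(X.shape,bool); box[215:255,180:206]=1
    else: box=np.zeros(X.shape,bool); box[160:188,198:232]=1
    m=box&(Z>0.012)&(Z<0.03); print(nm,'lock',m.sum(),PP[m].mean(0),PP[m].min(0),PP[m].max(0))
    m=(Z>0.07)&(Z<0.11)&(X>.3)&(X<.75)&(abs(Y+.08)<.15); print(nm,'box',m.sum(),PP[m].mean(0))
    # bar:
```

```text
top rest 169 [0.48136637 0.12865022 0.05976837] [0.46184982 0.11035277 0.05419746] [0.50078853 0.14916779 0.06662647]
top lock 273 [0.46235473 0.3252206  0.01812168] [0.43267274 0.3003594  0.01215237] [0.51845125 0.35877863 0.02720556]
top box 3421 [ 0.59838637 -0.1062589   0.08818416]
scene rest 132 [0.47398102 0.12248469 0.06038203] [0.4235802  0.02593881 0.05554516] [0.49564071 0.14668183 0.06345226]
scene lock 214 [0.46688988 0.32431045 0.01776334] [0.42696915 0.2974784  0.01207091] [0.52942369 0.3591824  0.02448773]
scene box 3005 [ 0.58758573 -0.11261885  0.08822662]
```

View pics/topz.png

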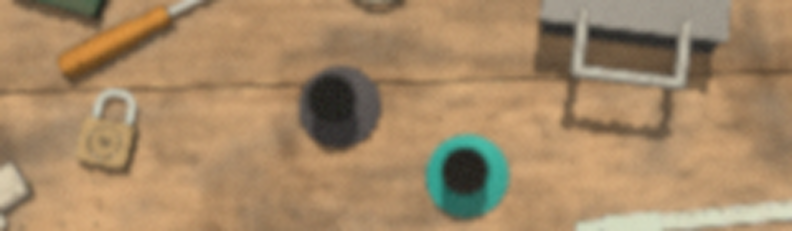

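View pics/scz.png

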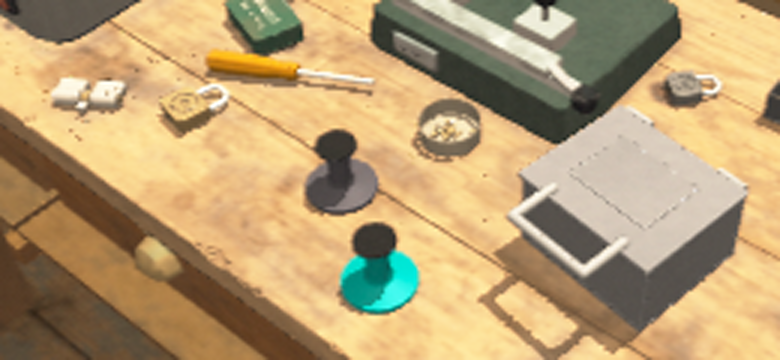

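The crops confirm the large padlock, the steel-grey rest and the box. Next: the lock's body and yaw, and the box frame.

Run:
```python
from h import *
for f,(r0,r1,c0,c1) in (('top0',(218,252,180,206)),('scene0',(162,188,198,232))):
    P,p,d=cloud(f); _,_,T,k=load(f)
    hsv=cv2.cvtColor(p,cv2.COLOR_RGB2HSV).astype(int)
    Z=P[...,2]; sub=np.zeros(Z.shape,bool); sub[r0:r1,c0:c1]=1
    m=sub&(Z>0.012)&(Z<0.03)
    b=m&(hsv[...,1]>75); 
    n,l,s,cc=cv2.connectedComponentsWithStats(b.astype(np.uint8)); i=1+np.argmax(s[1:,4]); b=(l==i)
    sh=m&~b&(hsv[...,1]<70)
    v,u=np.nonzero(b); W=np.array([ray(a,c,T,k,0.019)[:2] for a,c in zip(u,v)]).astype(np.float32)
    R=cv2.minAreaRect(W*1000); print(f,'body',len(u),W.mean(0),R)
    v,u=np.nonzero(sh); S=np.array([ray(a,c,T,k,0.014)[:2] for a,c in zip(u,v)]); dd=S.mean(0)-W.mean(0); print('shackle',len(u),S.mean(0),np.degrees(np.arctan2(dd[1],dd[0])))
    # box plate
    X,Y=P[...,0],P[...,1]
    m=(Z>0.074)&(Z<0.095)&(X>.40)&(X<.75)&(abs(Y+.1)<.13)
    n,l,s,cc=cv2.connectedComponentsWithStats(m.astype(np.uint8)); i=1+np.argmax(s[1:,4]); m=l==i
    o=cv2.morphologyEx(m.astype(np.uint8),cv2.MORPH_OPEN,np.ones((11,11)))>0
    v,u=np.nonzero(o); W=np.array([ray(a,c,T,k,0.083)[:2] for a,c in zip(u,v)]).astype(np.float32)
    print('plate',cv2.minAreaRect(W*1000), 'z front/back',[round(float(np.median(Z[o&(X>a)&(X<a+.03)])),4) for a in (.54,.6,.64)])
    bar=m&(X<0.508); v,u=np.nonzero(bar)
    if len(u): 
        W=np.array([ray(a,c,T,k,0.086)[:2] for a,c in zip(u,v)]).astype(np.float32); print('bar',len(u),cv2.minAreaRect(W*1000),np.median(Z[bar]))
```

```text
top0 body 219 [0.4539069  0.32424816] ((454.2431640625, 324.0123291015625), (46.127159118652344, 37.95684051513672), 77.32215881347656)
shackle 33 [0.48759246 0.31741031] -11.47460212329591
plate ((596.3743896484375, -129.62596130371094), (152.82516479492188, 139.678466796875), 81.77599334716797) z front/back [0.0876, 0.0871, 0.0856]
bar 140 ((494.2677307128906, -115.2607421875), (93.96172332763672, 29.733362197875977), 88.48921203613281) 0.09182345868158615
scene0 body 145 [0.44721702 0.32111338] ((446.8011779785156, 321.1731262207031), (52.07060241699219, 40.05930709838867), 75.62553405761719)
shackle 22 [0.48439548 0.31798163] -4.814979605492221
plate ((582.6151733398438, -133.42800903320312), (136.79180908203125, 150.99520874023438), 30.603443145751953) z front/back [0.0887, 0.0879, 0.0867]
bar 160 ((499.47369384765625, -114.75643920898438), (95.5177001953125, 37.89177322387695), 81.69414520263672) 0.09282671249883628
```

```bash
python3 -m crank '[[[0.5,-0.8,0,0,0,0.1,0.3],[0.5,-0.8,0,0,0,0.1,0.3],[0.5,-0.8,0,0,0,0.1,0.3],[0.5,-0.8,0,0,0,0.1,0.3],[0.5,-0.8,0,0,0,0.1,0.3]]]'
```

```text
time_s: 0.57
eef_pos: [0.3031, 0.4874, 0.1837]
tool_rot: [-0.465, -3.107, 0.001]
contact_force: [0.4, 0.7, -0.3]
grip_width: 0.0643
```

```bash
python3 -m crank '[[[0.6,-0.8,0,0,0,0.1,0.3],[0.6,-0.8,0,0,0,0.1,0.3],[0.6,-0.8,0,0,0,0.1,0.3],[0.6,-0.8,0,0,0,0.1,0.3],[0.6,-0.8,0,0,0,0.13,0.3]]]'
```

```text
time_s: 0.98
eef_pos: [0.3932, 0.3674, 0.1839]
tool_rot: [-0.366, -3.12, 0.0]
contact_force: [0.4, 0.2, 0.0]
grip_width: 0.0647
```

```bash
python3 -m crank '[[[0.7,-0.5,0,0,0,0,0.3],[0.7,-0.5,0,0,0,0,0.3],[0.4,-0.4,0,0,0,0,0.3],[0,0,0,0,0,0,0.3]]]'
python3 - <<'E'
from h import *
print(observe()['eef_pos']); snap('wrist','w1')
P,p,d=cloud('w1'); Z=P[...,2]; _,_,T,k=load('w1')
hsv=cv2.cvtColor(p,cv2.COLOR_RGB2HSV).astype(int)
m=(Z>0.013)&(Z<0.025)&(abs(P[...,0]-.46)<.07)&(abs(P[...,1]-.324)<.05)
b=(m&(hsv[...,1]>75)).astype(np.uint8)
b=cv2.morphologyEx(b,cv2.MORPH_OPEN,np.ones((7,7)))
n,l,s,cc=cv2.connectedComponentsWithStats(b); i=1+np.argmax(s[1:,4]); b=l==i
v,u=np.nonzero(b); W=np.array([ray(a,c,T,k,0.019)[:2] for a,c in zip(u,v)]).astype(np.float32)
print(len(u),np.median(Z[b]),cv2.minAreaRect(W*1000),cc[i])
E
```

```text
time_s: 1.32
eef_pos: [0.4498, 0.3231, 0.1838]
tool_rot: [0.377, 3.117, -0.002]
contact_force: [0.1, -1.5, 0.2]
grip_width: 0.0646
[0.44976994 0.32307528 0.1838309 ]
1486 0.019419843715642565 ((451.76165771484375, 325.6038818359375), (44.430999755859375, 39.47400665283203), 76.1678695678711) [323.14804845 175.08546433]
```

View pics/w1.png

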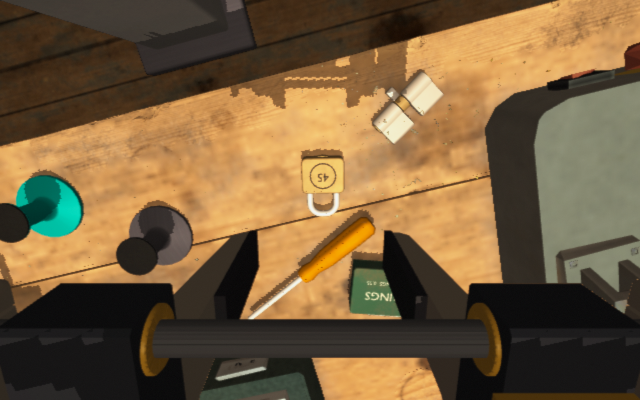

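The wrist view shows the padlock body at (323,175), with the screwdriver handle end at (370,225), clear of the finger paths. Now I descend.

```bash
python3 -m crank '[[[0.1,0.07,-1,0,0,0,0.3],[0,0,-1,0,0,0,0.3],[0,0,-1,0,0,0,0.3],[0,0,-1,0,0,0,0.3],[0,0,-0.9,0,0,0,0.3]]]'; python3 -m crank '[[[0,0,-0.55,0,0,0,0.3],[0,0,-0.5,0,0,0,0.3],[0,0,0,0,0,0,1],[0,0,0,0,0,0,1],[0,0,0,0,0,0,1]]]'; python3 -m crank '[[[0,0,0,0,0,0,1],[0,0,0,0,0,0,1]]]'
```

```text
time_s: 1.78
eef_pos: [0.4477, 0.3302, 0.0353]
tool_rot: [-0.363, -3.119, -0.0]
contact_force: [0.4, -0.1, -1.2]
grip_width: 0.064
time_s: 2.2
eef_pos: [0.4495, 0.3301, 0.0063]
tool_rot: [0.365, 3.12, 0.002]
contact_force: [0.4, -0.2, -0.3]
grip_width: 0.0462
time_s: 2.37
eef_pos: [0.4502, 0.3297, 0.0067]
tool_rot: [0.367, 3.119, 0.003]
contact_force: [-1.0, 0.2, -0.7]
grip_width: 0.0329
```

Run:
```python
from h import *
s=observe();print(s['eef_pos'],s['grip_width'],s['contact_force']); snap('wrist','w2'); snap('scene','s2')
_,p,_=cloud('s2'); cv2.imwrite('pics/s2z.png',cv2.resize(p[100:220,140:300],(800,600),interpolation=cv2.INTER_CUBIC)[:,:,::-1])
```

```text
[0.45022138 0.32972531 0.00671837] 0.03289117462226569 [-1.04580063  0.20756121 -0.7229161 ]
```

View pics/w2.png

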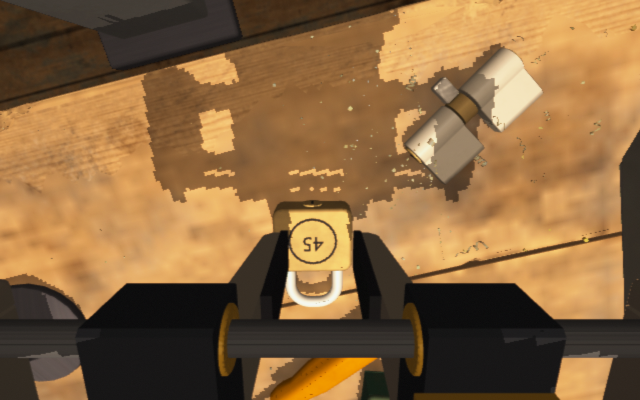

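View pics/s2z.png

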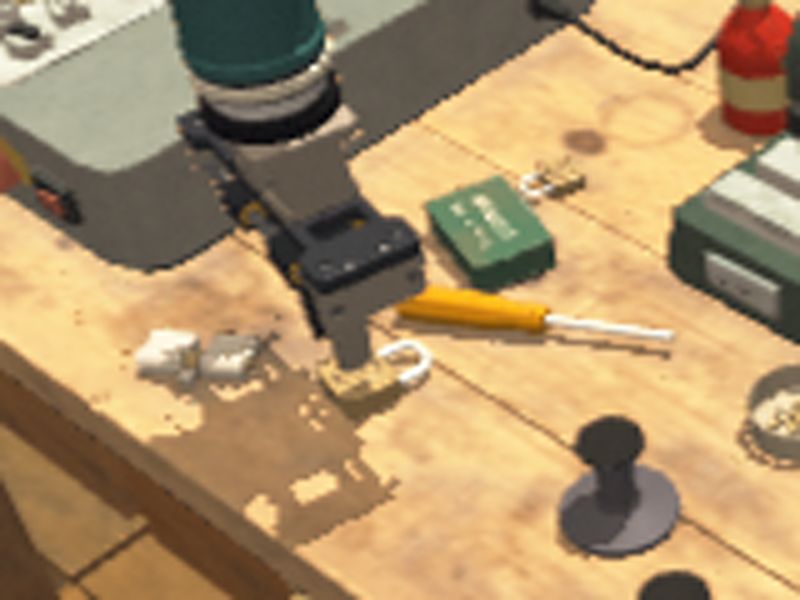

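```bash
python3 -m crank '[[[0,0,0,0,0,0,1]]]'; python3 -m crank '[[[0,0,0.3,0,0,0,1],[0,0,0.7,0,0,0,1]]]'
python3 - <<'E'
from h import *
s=observe();print(s['eef_pos'],s['grip_width'],s['contact_force']); snap('wrist','w3')
E
```

```text
time_s: 2.55
eef_pos: [0.45, 0.3292, 0.0061]
tool_rot: [0.367, 3.119, 0.001]
contact_force: [-0.0, -0.9, -0.0]
grip_width: 0.0187
time_s: 2.72
eef_pos: [0.448, 0.3276, 0.0342]
tool_rot: [-0.367, -3.117, 0.006]
contact_force: [-0.8, 0.5, 0.5]
grip_width: 0.0055
[0.44803349 0.32756618 0.03419844] 0.0055196674590029405 [-0.83287741  0.5429179   0.50837923]
```

View pics/w3.png

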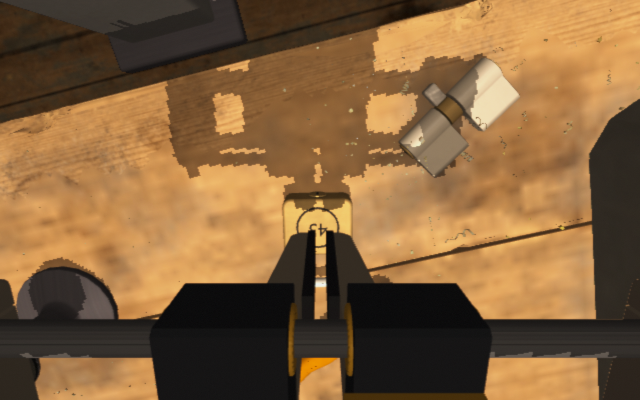

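Run:
```python
from h import *
for f in ('w1','w2','w3'):
    P,p,d=cloud(f); _,_,T,k=load(f)
    print(f,T[:3,3],T[:3,2])
    pts={'w1':[(322,175),(322,120)],'w2':[(318,240),(230,300),(350,130),(270,260),(365,250)],'w3':[(300,205),(220,250),(350,130),(310,250),(280,270)]}[f]
    for u,v in pts: print((u,v),P[v,u],d[v,u])
```

```text
w1 [0.37824889 0.34084357 0.38497476] [ 0.25503004 -0.06308501 -0.96487303]
(322, 175) [0.45160891 0.32454852 0.01975386] 0.37212878
(322, 120) [ 3.97990563e-01  3.37773318e-01 -3.18256316e-04] 0.37698725
w2 [0.37848937 0.34637582 0.20787737] [ 0.25577945 -0.058276   -0.96497709]
(318, 240) [0.45247743 0.32792955 0.01939983] 0.2018761
(230, 300) [0.41615784 0.31655893 0.13610385] 0.08063223
(350, 130) [0.39835256 0.35976253 0.00106838] 0.2038664
(270, 260) [0.43574908 0.31165543 0.07216244] 0.14763102
(365, 250) [0.44472441 0.35117955 0.06309898] 0.15636945
w3 [0.37739478 0.34516371 0.23565526] [ 0.25068447 -0.06284707 -0.96602668]
(300, 205) [0.43534421 0.31748008 0.01943017] 0.22514607
(220, 250) [ 4.59709438e-01  2.51139308e-01 -1.22198574e-06] 0.25419462
(350, 130) [ 3.98790860e-01  3.59312330e-01 -1.48539991e-04] 0.23226723
(310, 250) [0.43709274 0.32582257 0.09093759] 0.15598202
(280, 270) [0.43464456 0.31507672 0.10997102] 0.13765684
```

Run:
```python
from h import *
import cv2
from scipy.spatial.transform import Rotation as R
E_={'w1':([0.4498,0.3231,0.1838],[0.377,3.117,-.002]),'w2':([0.4502,0.3297,0.0067],[.367,3.119,.003]),'w3':([0.4480,0.3276,0.0342],[-.367,-3.117,.006])}
for f,(e,r) in E_.items():
    P,p,d=cloud(f); _,_,T,k=load(f)
    Rm=R.from_rotvec(r).as_matrix(); e=np.array(e)
    print(f,'cam in tool',Rm.T@(T[:3,3]-e))
    for zz in (0,-.0187,-.04,-.06):
        q=T[:3,:3].T@(e+Rm[:,2]*zz-T[:3,3]); print(zz,q[:2]/q[2]*k[:2]+k[2:],q[2])
    # finger points
    for v in range(225,300,10): print(v,[ (u,round(float(((P[v,u]-e)@Rm)[2]),3),round(float(((P[v,u]-e)@Rm)[1]),3)) for u in range(270,380,12)])
```

```text
w1 cam in tool [ 7.33125962e-02 -3.59010941e-05 -2.01322981e-01]
0 [320.15370978 227.91359984] 0.21347513826289732
-0.0187 [320.1701502  239.61061542] 0.19542214978744146
-0.04 [320.19301198 255.87629004] 0.17485912013358
-0.06 [320.21998074 275.06399983] 0.15555111106892133
225 [(270, 0.184, -0.057), (282, 0.184, -0.044), (294, 0.184, -0.03), (306, 0.183, -0.016), (318, 0.184, -0.002), (330, 0.184, 0.011), (342, 0.184, 0.025), (354, 0.167, 0.037), (366, 0.161, 0.049), (378, 0.184, 0.066)]
235 [(270, 0.183, -0.058), (282, 0.183, -0.044), (294, 0.184, -0.03), (306, 0.183, -0.016), (318, 0.183, -0.002), (330, 0.183, 0.011), (342, 0.168, 0.024), (354, 0.16, 0.037), (366, 0.159, 0.05), (378, 0.184, 0.067)]
245 [(270, 0.184, -0.058), (282, 0.185, -0.045), (294, 0.184, -0.03), (306, 0.184, -0.016), (318, 0.184, -0.002), (330, 0.168, 0.011), (342, 0.16, 0.024), (354, 0.159, 0.037), (366, 0.183, 0.053), (378, 0.184, 0.067)]
255 [(270, 0.184, -0.059), (282, 0.184, -0.045), (294, 0.183, -0.031), (306, 0.184, -0.017), (318, 0.169, -0.002), (330, 0.16, 0.011), (342, 0.161, 0.024), (354, 0.183, 0
[... 4385 characters left out ...]
3), (378, 0.035, 0.042)]
275 [(270, 0.034, -0.036), (282, -0.08, -0.014), (294, -0.08, -0.01), (306, -0.079, -0.005), (318, 0.033, -0.002), (330, -0.08, 0.004), (342, -0.08, 0.008), (354, -0.08, 0.013), (366, -0.079, 0.017), (378, 0.033, 0.042)]
285 [(270, -0.126, -0.012), (282, -0.126, -0.009), (294, -0.088, -0.009), (306, -0.087, -0.005), (318, 0.021, -0.002), (330, -0.087, 0.003), (342, -0.088, 0.008), (354, -0.126, 0.008), (366, -0.125, 0.011), (378, -0.125, 0.014)]
295 [(270, -0.131, -0.011), (282, -0.13, -0.009), (294, -0.124, -0.006), (306, -0.094, -0.005), (318, 0.034, -0.002), (330, -0.094, 0.003), (342, -0.095, 0.007), (354, -0.131, 0.007), (366, -0.13, 0.01), (378, -0.129, 0.013)]
```

Run:
```python
from h import *
from scipy.spatial.transform import Rotation as R
E_={'w1':([0.4498,0.3231,0.1838],[0.377,3.117,-.002]),'w2':([0.4502,0.3297,0.0067],[.367,3.119,.003]),'w3':([0.4480,0.3276,0.0342],[-.367,-3.117,.006])}
for f,(e,r) in E_.items():
    P,p,d=cloud(f); Rm=R.from_rotvec(r).as_matrix(); Q=(P-np.array(e))@Rm
    m=(Q[...,2]>-0.07)&(Q[...,2]<-.02)&(d>0)&(abs(Q[...,1])<.07)&(abs(Q[...,0])<.04)
    q=Q[m]; print(f,m.sum(),'z pct',np.percentile(q[:,2],[90,98,99.5]),'x',np.percentile(q[:,0],[1,5,50,95,99]),'y',np.percentile(q[:,1],[1,99]))
# scene view
e,r=E_['w2']; P,p,d=cloud('s2'); Rm=R.from_rotvec(r).as_matrix(); Q=(P-np.array(e))@Rm
m=(abs(Q[...,0])<.02)&(abs(Q[...,1])<.06)&(Q[...,2]<0.03)&(Q[...,2]>-.12)&(d>0)
v,u=np.nonzero(m)
for a,b in sorted(zip(v,u))[::3]: print((b,a),np.round(Q[a,b],3),p[a,b])
```

```text
w1 3354 z pct [-0.03711551 -0.03264177 -0.03102175] x [-0.00967614 -0.00766313  0.00935777  0.01032823  0.01055818] y [-0.045406    0.04566826]
w2 2669 z pct [-0.03716206 -0.03230818 -0.03120177] x [-0.00950266 -0.00646184  0.00968321  0.01039375  0.01059374] y [-0.03016035  0.03035577]
w3 2034 z pct [-0.03788477 -0.03275702 -0.03123976] x [-0.00552216  0.00878936  0.00979229  0.01033733  0.01051407] y [-0.01647105  0.01666814]
(np.int64(195), np.int64(146)) [ 0.014  0.019 -0.115] [65 61 58]
(np.int64(200), np.int64(158)) [ 0.012  0.014 -0.07 ] [48 44 40]
(np.int64(200), np.int64(159)) [ 0.012  0.014 -0.067] [102  80  61]
(np.int64(201), np.int64(160)) [ 0.01   0.015 -0.061] [39 34 34]
(np.int64(201), np.int64(161)) [ 0.01   0.018 -0.055] [41 36 35]
(np.int64(201), np.int64(162)) [ 0.011  0.018 -0.052] [98 79 59]
(np.int64(202), np.int64(163)) [ 0.009  0.018 -0.047] [32 30 28]
(np.int64(202), np.int64(164)) [ 0.01   0.016 -0.044] [39 36 32]
(np.int64(212), np.int64(164)) [-0.005 -0.03  -0.068] [92 82 71]
(np.int64(203), np.int64(165)) [ 0.009  0.016 -0.04 ] [28 26 26]
(np.int64(211),
[... 7703 characters left out ...]
0.005] [244 204 138]
(np.int64(213), np.int64(187)) [ 0.015 -0.043  0.005] [251 221 150]
(np.int64(216), np.int64(187)) [ 0.008 -0.048  0.005] [249 218 149]
(np.int64(219), np.int64(187)) [-0.    -0.053  0.007] [230 182 124]
(np.int64(222), np.int64(187)) [-0.007 -0.059  0.006] [240 196 134]
(np.int64(214), np.int64(188)) [ 0.014 -0.048  0.006] [247 210 142]
(np.int64(217), np.int64(188)) [ 0.007 -0.054  0.006] [242 199 136]
(np.int64(220), np.int64(188)) [-0.    -0.058  0.007] [233 182 125]
(np.int64(214), np.int64(189)) [ 0.016 -0.052  0.006] [246 206 139]
(np.int64(217), np.int64(189)) [ 0.008 -0.055  0.008] [244 202 139]
(np.int64(216), np.int64(190)) [ 0.013 -0.06   0.006] [249 213 144]
```

Both cameras agree that the visible finger ends stop about 31 mm short of the reported TCP. The fingers therefore closed above the padlock without touching it. I'll correct for that offset, reopen, and re-measure the lock.

```bash
python3 -m crank '[[[0,0,0.8,0,0,0,0.3],[0,0,0,0,0,0,0.3],[0,0,0,0,0,0,0.3],[0,0,0,0,0,0,0.3],[0,0,0,0,0,0,0.3]]]'
cat >> h.py <<'E'
from scipy.spatial.transform import Rotation as R
def lock(f,zf,xy,fl=None):
    P,p,d=cloud(f); Z=P[...,2]; _,_,T,k=load(f)
    hsv=cv2.cvtColor(p,cv2.COLOR_RGB2HSV).astype(int)
    m=(Z>zf-.006)&(Z<zf+.006)&(np.hypot(P[...,0]-xy[0],P[...,1]-xy[1])<.06)
    b=(m&(hsv[...,1]>75)).astype(np.uint8)
    b=cv2.morphologyEx(b,cv2.MORPH_OPEN,np.ones((7,7)) if f[0]=='w' else np.ones((3,3)))
    n,l,s,cc=cv2.connectedComponentsWithStats(b); i=1+np.argmax(s[1:,4]); b=l==i
    v,u=np.nonzero(b); W=np.array([ray(a,c,T,k,zf)[:2] for a,c in zip(u,v)]).astype(np.float32)
    print(f,len(u),np.median(Z[b]),cv2.minAreaRect(W*1000),cc[i])
E
python3 - <<'E'
from h import *
s=observe();print(s['eef_pos'],s['tool_rot'],s['grip_width']); snap('wrist','w4'); lock('w4',.019,(.452,.325)); lock('w2',.019,(.452,.325))
E
```

```text
time_s: 3.18
eef_pos: [0.4492, 0.3285, 0.0588]
tool_rot: [-0.367, -3.119, 0.001]
contact_force: [0.2, 0.6, -1.0]
grip_width: 0.033
[0.44917739 0.32851911 0.05884189] [-3.66990649e-01 -3.11925681e+00  1.40009782e-03] 0.0330129810787627
w4 3154 0.019444045729108753 ((450.9794616699219, 325.13409423828125), (44.49489974975586, 39.3704833984375), 76.53173828125) [316.07672796 211.94673431]
w2 4399 0.01942343781008321 ((450.63916015625, 325.13787841796875), (44.4780158996582, 40.02593231201172), 76.49978637695312) [316.54421459 236.18231416]
```

View pics/w4.png

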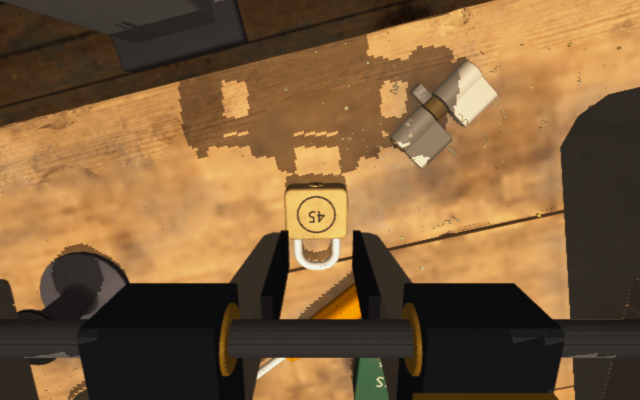

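```bash
python3 -m crank '[[[0.08,-0.12,0,0,0,0,0.3],[0,0,0,0,0,0,0.3],[0,0,-0.6,0,0,0,0.3],[0,0,-0.7,0,0,0,0.3],[0,0,-0.6,0,0,0,0.3]]]';python3 -m crank '[[[0,0,-0.4,0,0,0,0.3],[0,0,-0.3,0,0,0,0.3],[0,0,-0.1,0,0,0,0.3],[0,0,0,0,0,0,0.3]]]'
python3 - <<'E'
from h import *
s=observe();print(s['eef_pos'],s['tool_rot'],s['grip_width']); snap('wrist','w5')
E
```

```text
time_s: 3.65
eef_pos: [0.4521, 0.325, 0.0015]
tool_rot: [0.368, 3.12, -0.0]
contact_force: [0.2, -0.0, 0.1]
grip_width: 0.0643
time_s: 3.98
eef_pos: [0.4519, 0.325, -0.0221]
tool_rot: [-0.367, -3.119, 0.001]
contact_force: [-0.9, -0.7, 0.9]
grip_width: 0.0643
[ 0.45186892  0.32500857 -0.02210587] [-3.67192131e-01 -3.11934156e+00  1.35002060e-03] 0.06434533470201517
```

View pics/w5.png

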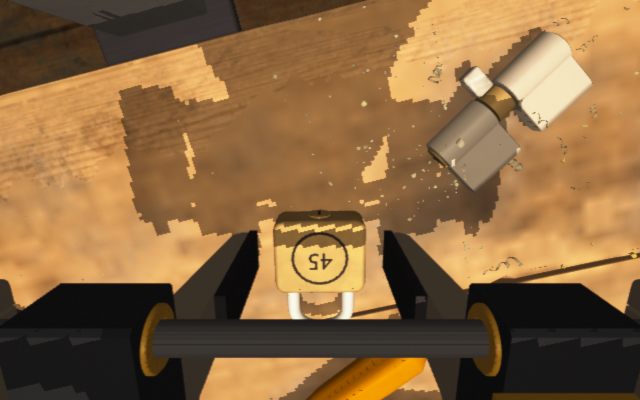

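The body at (320,258) sits between the fingers. I'll go down 3 mm more and close.

```bash
python3 -m crank '[[[0,0,-0.1,0,0,0,0.3],[0,0,0,0,0,0,1],[0,0,0,0,0,0,1],[0,0,0,0,0,0,1],[0,0,0,0,0,0,1]]]';python3 -m crank '[[[0,0,0,0,0,0,1],[0,0,0,0,0,0,1]]]'
```

```text
time_s: 4.45
eef_pos: [0.4522, 0.3254, -0.0241]
tool_rot: [0.367, 3.12, 0.0]
contact_force: [-0.3, 0.6, 1.8]
grip_width: 0.0449
time_s: 4.62
eef_pos: [0.4522, 0.3254, -0.0241]
tool_rot: [0.367, 3.12, 0.0]
contact_force: [-0.7, -0.5, 4.5]
grip_width: 0.0445
```

```bash
python3 -m crank '[[[0,0,0.5,0,0,0,1],[0,0,0.9,0,0,0,1],[0,0,1,0,0,0,1],[0,0,1,0,0,0,1],[0.1,-0.6,0.8,0,0,0,1]]]'
python3 - <<'E'
from h import *
for f,(r0,r1,c0,c1) in (('top0',(210,240,245,285)),('scene0',(178,202,252,275)),):
    P,p,d=cloud(f); _,_,T,k=load(f); Z=P[...,2]
    m=np.zeros(Z.shape,bool); m[r0:r1,c0:c1]=1
    for nm,mm in (('depth',m&(Z>.053)&(Z<.067)),('dark',m&(p.max(-1)<45)&(Z>.045))):
        mm=mm.astype(np.uint8); n,l,s,cc=cv2.connectedComponentsWithStats(mm); i=1+np.argmax(s[1:,4])
        v,u=np.nonzero(l==i); W=np.array([ray(a,b,T,k,.06)[:2] for a,b in zip(u,v)]).astype(np.float32)
        print(f,nm,len(u),W.mean(0),cv2.minEnclosingCircle(W*1000))
s=observe();print(s['eef_pos'],s['grip_width'])
E
```

```text
time_s: 5.03
eef_pos: [0.4543, 0.3112, 0.1034]
tool_rot: [0.36, 3.12, 0.005]
contact_force: [0.1, 0.9, -0.9]
grip_width: 0.0446
top0 depth 169 [0.48133326 0.12862077] ((481.4376525878906, 128.644287109375), 20.031618118286133)
top0 dark 131 [0.47884566 0.12924257] ((479.20550537109375, 128.70089721679688), 17.89651107788086)
scene0 depth 126 [0.47637245 0.12712383] ((476.782958984375, 127.23799133300781), 21.026622772216797)
scene0 dark 1 [0.46551594 0.10954405] ((465.51593017578125, 109.54405212402344), 9.999999747378752e-05)
[0.4543336  0.31121698 0.10336257] 0.044592964566677135
```

```bash
python3 -m crank '[[[-0.3,-0.9,0.2,0,0,0,1],[-0.3,-0.9,0,0,0,0,1],[-0.3,-0.9,0,0,0,0,1],[-0.2,-0.9,0,0,0,0,1],[0,-0.3,0,0,0,0,1]]]'
python3 - <<'E'
from h import *
s=observe();print(s['eef_pos'],s['tool_rot'],s['grip_width']); snap('wrist','w6')
P,p,d=cloud('w6'); _,_,T,k=load('w6'); Z=P[...,2]
m=((Z>.054)&(Z<.066)&(np.hypot(P[...,0]-.48,P[...,1]-.13)<.04)).astype(np.uint8)
n,l,ss,cc=cv2.connectedComponentsWithStats(m); i=1+np.argmax(ss[1:,4])
v,u=np.nonzero(l==i); W=np.array([ray(a,b,T,k,.06)[:2] for a,b in zip(u,v)]).astype(np.float32)
print(len(u),cc[i],W.mean(0),cv2.minEnclosingCircle(W*1000),np.median(Z[l==i]))
E
```

```text
time_s: 5.45
eef_pos: [0.4201, 0.1861, 0.107]
tool_rot: [-0.372, -3.117, 0.004]
contact_force: [0.4, -0.3, -2.1]
grip_width: 0.0445
[0.42010782 0.18612962 0.10704343] [-0.37198044 -3.11746189  0.00365187] 0.04454632110234282
436 [276.31880734 302.39908257] [0.4888364  0.13395579] ((483.7938232421875, 130.58180236816406), 16.722299575805664) 0.06058181113562461
```

View pics/w6.png

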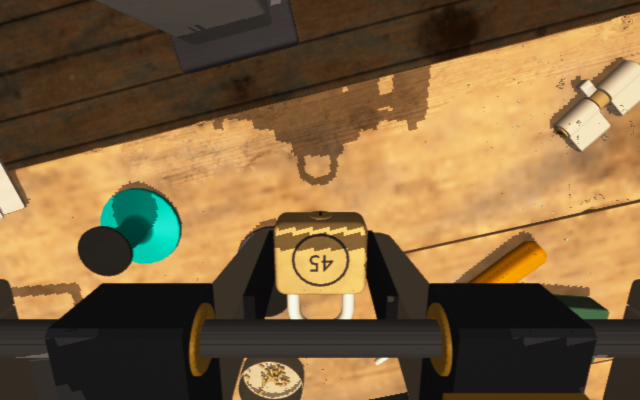

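Run:
```python
from h import *
for f,(r0,r1,c0,c1) in (('w6',(215,290,65,145)),('top0',(230,260,288,316)),('scene0',(205,245,262,292))):
    P,p,d=cloud(f); _,_,T,k=load(f); Z=P[...,2]
    m=np.zeros(Z.shape,bool); m[r0:r1,c0:c1]=1
    mm=(m&(Z>.054)&(Z<.066)).astype(np.uint8); n,l,s,cc=cv2.connectedComponentsWithStats(mm); i=1+np.argmax(s[1:,4])
    v,u=np.nonzero(l==i); W=np.array([ray(a,b,T,k,.06)[:2] for a,b in zip(u,v)]).astype(np.float32)
    print(f,len(u),W.mean(0),cv2.minEnclosingCircle(W*1000),np.median(Z[l==i]))
```

```text
w6 2171 [0.4161732 0.0202834] ((416.4022521972656, 20.272619247436523), 21.190807342529297) 0.06039752174197746
top0 169 [0.41900223 0.02008491] ((418.8968505859375, 20.31708526611328), 19.811481475830078) 0.05944492979708582
scene0 155 [0.41385016 0.01871271] ((413.54058837890625, 19.18267250061035), 21.0567626953125) 0.06060366521006122
```

```bash
python3 - <<'E'
from h import *
lock('w6',.150,(.42,.186))
E
python3 -m crank '[[[0.6,-0.6,0,0,0,0,1],[0.6,-0.6,0,0,0,0,1],[0.6,-0.6,0,0,0,0,1],[0.1,-0.1,0,0,0,0,1],[0,0,0,0,0,0,1]]]'
```

```text
w6 6899 0.15056124277793265 ((418.9986877441406, 186.43702697753906), (45.757591247558594, 39.67506790161133), 76.39945983886719) [320.1985795  255.59907233]
time_s: 5.92
eef_pos: [0.4804, 0.1328, 0.1073]
tool_rot: [0.371, 3.119, -0.0]
contact_force: [0.8, 1.0, -1.6]
grip_width: 0.0447
```

```bash
python3 -m crank '[[[-0.04,-0.14,0,0,0,0,1],[0,0,-0.7,0,0,0,1],[0,0,-0.8,0,0,0,1],[0,0,-0.6,0,0,0,1],[0,0,0,0,0,0,1]]]'
```

```text
time_s: 6.33
eef_pos: [0.4741, 0.1298, 0.0415]
tool_rot: [-0.362, -3.114, 0.004]
contact_force: [-0.5, 0.2, -2.2]
grip_width: 0.0446
```

```bash
python3 -m crank '[[[0.17,-0.04,0,0,0,0,1],[0,0,0,0,0,0,1]]]'; python3 -m crank '[[[0,0,-0.1,0,0,0,1],[0,0,0,0,0,0,1]]]'
```

```text
time_s: 6.5
eef_pos: [0.4844, 0.1287, 0.0455]
tool_rot: [0.366, 3.118, 0.002]
contact_force: [0.6, -0.1, -1.5]
grip_width: 0.0447
time_s: 6.67
eef_pos: [0.4835, 0.1283, 0.0422]
tool_rot: [0.367, 3.119, 0.001]
contact_force: [-0.8, -1.2, -1.9]
grip_width: 0.0448
```

```bash
python3 -m crank '[[[-0.14,0,0,0,0,0,1],[0,0,0,0,0,0,1],[0,0,0,0,0,0,1]]]'; python3 -m crank '[[[0,0,-0.12,0,0,0,1],[0,0,0,0,0,0,1],[0,0,0,0,0,0,1]]]'
```

```text
time_s: 6.92
eef_pos: [0.4785, 0.128, 0.0418]
tool_rot: [0.367, 3.12, 0.0]
contact_force: [-0.3, -0.6, -1.6]
grip_width: 0.0449
time_s: 7.17
eef_pos: [0.4786, 0.1278, 0.0377]
tool_rot: [-0.367, -3.12, 0.0]
contact_force: [-0.0, 0.2, -2.3]
grip_width: 0.0448
```

```bash
python3 -m crank '[[[0.02,0.02,-0.06,0,0,0,1],[0,0,0,0,0,0,1]]]'
python3 - <<'E'
from h import *
snap('scene','s7'); snap('wrist','w7')
_,p,_=cloud('s7'); cv2.imwrite('pics/s7z.png',cv2.resize(p[130:250,180:340],(800,600),interpolation=cv2.INTER_CUBIC)[:,:,::-1])
E
```

```text
time_s: 7.33
eef_pos: [0.4796, 0.1286, 0.036]
tool_rot: [0.367, 3.12, -0.0]
contact_force: [0.1, 0.5, -1.6]
grip_width: 0.0444
```

View pics/s7z.png

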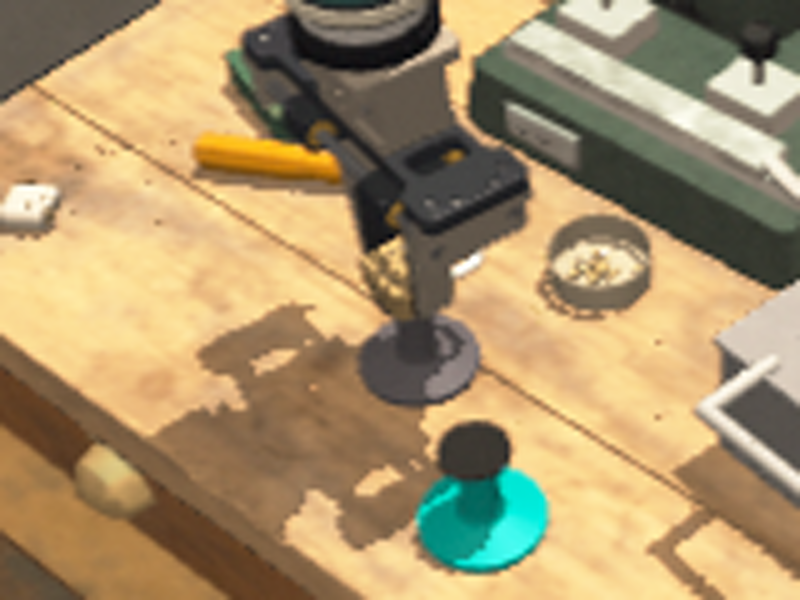

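The lock hangs just above the rest top, and the force still shows its weight. I'll lower slowly until it unloads.

```bash
python3 -m crank '[[[0,0,-0.05,0,0,0,1],[0,0,0,0,0,0,1]]]'; python3 -m crank '[[[0,0,-0.05,0,0,0,1],[0,0,0,0,0,0,1]]]'
```

```text
time_s: 7.6
eef_pos: [0.4794, 0.1286, 0.0359]
tool_rot: [-0.367, -3.12, -0.0]
contact_force: [-4.0, -1.7, 12.5]
grip_width: 0.045
time_s: 7.77
eef_pos: [0.4795, 0.1286, 0.0358]
tool_rot: [-0.367, -3.12, -0.001]
contact_force: [-9.1, -2.9, 28.6]
grip_width: 0.0446
```

Contact. I'll ease the push off and release.

```bash
python3 -m crank '[[[0,0,0.08,0,0,0,1],[0,0,0,0,0,0,1]]]'; python3 -m crank '[[[0,0,0,0,0,0,0.42],[0,0,0,0,0,0,0.42],[0,0,0,0,0,0,0.42]]]'
python3 - <<'E'
from h import *
s=observe();print(s['eef_pos'],s['grip_width'],s['contact_force']); snap('wrist','w8'); lock('w8',.079,(.479,.1287))
E
```

```text
time_s: 7.93
eef_pos: [0.4799, 0.1287, 0.0362]
tool_rot: [0.367, 3.119, 0.001]
contact_force: [-0.6, -0.3, -1.0]
grip_width: 0.0449
time_s: 8.18
eef_pos: [0.4793, 0.1285, 0.0352]
tool_rot: [-0.367, -3.12, 0.0]
contact_force: [-0.2, 0.7, -0.1]
grip_width: 0.0529
[0.47933155 0.12853379 0.03522265] 0.052949057394380765 [-0.19600059  0.66143676 -0.06632634]
w8 6783 0.07942838129529428 ((478.4283142089844, 129.20123291015625), (44.589385986328125, 40.59759521484375), 76.5064926147461) [320.93660622 257.11514079]
```

View pics/w8.png

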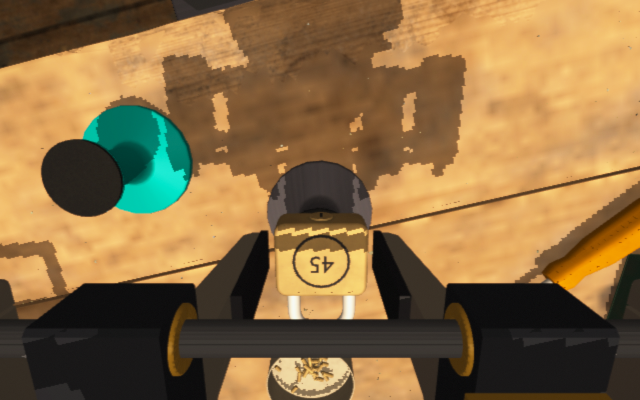

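Lock set down, body centre about (0.479, 0.129), within 1 mm of the rest centre. I'll open more and retreat upward.

```bash
python3 -m crank '[[[0,0,0,0,0,0,0.3],[0,0,0,0,0,0,0.3],[0,0,0.5,0,0,0,0.3],[0,0,0.9,0,0,0,0.3],[0,0,1,0,0,0,0.3]]]'; python3 -m crank '[[[0,0,1,0,0,0,0.3],[0,0,1,0,0,0,0.3],[0,0,1,0,0,0,0.3],[0,0,0.5,0,0,0,0.3]]]'
python3 - <<'E'
from h import *
s=observe(); print(s['qpos'])
E
```

```text
time_s: 8.65
eef_pos: [0.4781, 0.128, 0.1071]
tool_rot: [-0.367, -3.117, 0.003]
contact_force: [0.3, 0.3, -0.1]
grip_width: 0.0644
time_s: 8.98
eef_pos: [0.4809, 0.1289, 0.2161]
tool_rot: [0.367, 3.116, 0.004]
contact_force: [-0.1, 0.1, -0.5]
grip_width: 0.0645
[-0.48502244  0.1670556   0.17510747  1.94642765 -0.03430532  1.02577336
  1.041723  ]
```

```bash
python3 -m crank '[[[0,-0.6,0,0,0,-0.95,0.3],[0,-0.6,0,0,0,-0.95,0.3],[0,-0.6,0,0,0,-0.95,0.3],[0,-0.6,0,0,0,-0.95,0.3],[0,-0.6,0,0,0,-0.95,0.3]]]';python3 -m crank '[[[0.05,-0.65,0,0,0,-0.95,0.3],[0.05,-0.65,0,0,0,-0.95,0.3],[0.05,-0.65,0,0,0,-0.95,0.3],[0.05,-0.65,0,0,0,-0.95,0.3],[0.05,-0.65,0,0,0,-0.95,0.3]]]';python3 -m crank '[[[0.05,-0.6,0,0,0,-0.95,0.6],[0.05,-0.6,0,0,0,-0.95,0.6],[0,-0.6,0,0,0,-0.9,0.6],[0,0,0,0,0,0,0.6]]]'
python3 - <<'E'
from h import *
s=observe(); print(s['qpos'],s['eef_pos'],s['tool_rot']); snap('wrist','w9')
E
```

```text
time_s: 9.4
eef_pos: [0.4792, 0.0377, 0.2125]
tool_rot: [1.237, 2.888, 0.0]
contact_force: [0.5, 0.3, 1.3]
grip_width: 0.0645
time_s: 9.82
eef_pos: [0.4867, -0.0599, 0.2125]
tool_rot: [-2.0, -2.423, -0.0]
contact_force: [-0.1, 0.4, 0.4]
grip_width: 0.0643
time_s: 10.15
eef_pos: [0.4895, -0.1167, 0.2126]
tool_rot: [2.378, 2.05, -0.002]
contact_force: [-0.1, -0.5, -0.1]
grip_width: 0.0398
[-0.28459607  0.1887772   0.5151063   1.95294946 -0.10632728  1.02572874
  0.1303107 ] [ 0.48950684 -0.11671929  0.21261577] [ 2.37818546e+00  2.05038556e+00 -1.52511263e-03]
```

View pics/w9.png

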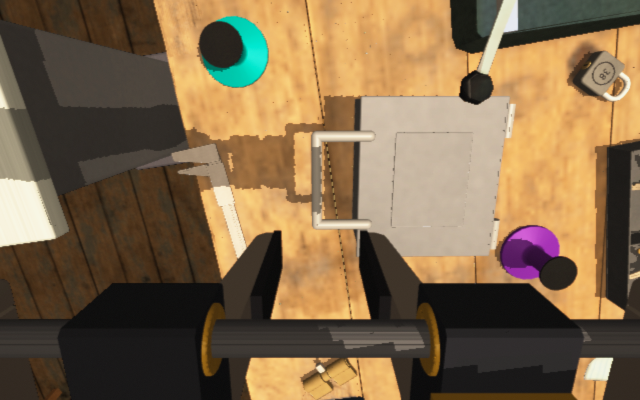

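The wrist view shows the bar from (318,135) to (318,225), the flap plate to its right with hinge tabs at (508,120) and (494,235), and a machine lever knob near (475,88). I'll measure these.

Run:
```python
from h import *
P,p,d=cloud('w9'); Z=P[...,2]; _,_,T,k=load('w9')
print('bar pts');
for v in range(140,225,14): 
    seg=[(u,round(float(Z[v,u]),4)) for u in range(308,330) if .075<Z[v,u]<.11]
    uu=np.mean([a for a,_ in seg]); print(v,uu,len(seg),np.median([b for _,b in seg]),ray(uu,v,T,k,.088)[:2])
print('arms',[P[135,u] for u in (345,365)],[P[224,u] for u in (345,365)])
print('plate z at',[(u,np.round(P[160,u],4)) for u in (362,380,430,480,500)])
print('front edge', P[130,360],P[200,360],P[160,360])
print('hinge tabs',P[120,510],P[235,495])
print('knob',P[88,477],P[80,470],P[50,495])
m=(Z>.074)&(Z<.095)&(P[...,0]>.4)&(P[...,0]<.72)&(abs(P[...,1]+.12)<.12)
o=cv2.morphologyEx(m.astype(np.uint8),cv2.MORPH_OPEN,np.ones((25,25)))
n,l,s,cc=cv2.connectedComponentsWithStats(o); print(s[1:,4]); i=1+np.argmax(s[1:,4]); v,u=np.nonzero(l==i)
W=np.array([ray(a,b,T,k,.085)[:2] for a,b in zip(u,v)]).astype(np.float32); print(cv2.minAreaRect(W*1000)); print(cv2.boxPoints(cv2.minAreaRect(W*1000)))
for f in ('top0','w9'):
    Pf=cloud(f)[0]
    q=Pf[(Pf[...,0]>.62)&(Pf[...,0]<.9)&(Pf[...,1]>-.12)&(Pf[...,1]<.05)&(Pf[...,2]>.1)&(Pf[...,2]<.4)]
    print(f,len(q),q.min(0) if len(q) else '',q.max(0) if len(q) else '', q[q[:,1].argsort()[:8]].round(3) if len(q) else '')
```

```text
bar pts
140 320.0 19 0.0936 [ 0.4952004  -0.07770562]
154 316.0 11 0.0938 [ 0.4896803  -0.08977571]
168 316.5 10 0.0934 [ 0.48817215 -0.10271529]
182 316.5 10 0.09415 [ 0.48616884 -0.11585804]
196 316.5 10 0.09395 [ 0.48412289 -0.12928057]
210 316.5 10 0.0938 [ 0.48203292 -0.14299193]
224 320.5 18 0.0945 [ 0.4837254  -0.15757557]
arms [array([ 0.51788701, -0.07596325,  0.09446668]), array([ 0.53575449, -0.07890229,  0.09159886])] [array([ 0.50705253, -0.15906911,  0.09362122]), array([ 0.52581421, -0.16165306,  0.09426495])]
plate z at [(362, array([ 0.5307, -0.1014,  0.089 ])), (380, array([ 0.5472, -0.104 ,  0.0882])), (430, array([ 0.5926, -0.1107,  0.0886])), (480, array([ 0.6387, -0.1178,  0.0873])), (500, array([ 0.6572, -0.1207,  0.0869]))]
front edge [ 0.53222184 -0.07420755  0.08784323] [ 0.52440874 -0.13932036  0.08791114] [ 0.52873731 -0.10082216  0.09052801]
hinge tabs [ 0.66782754 -0.08573293  0.08473585] [ 0.65223479 -0.19574541  0.08439109]
knob [ 0.62168484 -0.05224863  0.12624062] [ 0.61802114 -0.04555834  0.12263804] [ 0.64513684 -0.02558202  0.1069497 ]
[5973 3310 2296  854]
((596.6466674804688, -86.2127685546875), (58.97455978393555, 137.2699737548828), 74.30256652832031)
[[ 522.5935    -96.03059 ]
 [ 654.7438   -133.16998 ]
 [ 670.6998    -76.39495 ]
 [ 538.54956   -39.255554]]
top0 227 [ 0.62000487 -0.06369049  0.10018823] [0.81847135 0.04890043 0.13821071] [[ 0.63  -0.064  0.114]
 [ 0.627 -0.064  0.115]
 [ 0.631 -0.061  0.119]
 [ 0.625 -0.061  0.113]
 [ 0.628 -0.061  0.124]
 [ 0.621 -0.061  0.117]
 [ 0.625 -0.061  0.122]
 [ 0.637 -0.058  0.118]]
w9 997 [ 0.62001204 -0.06493259  0.10000061] [ 0.65430826 -0.01154682  0.12805644] [[ 0.625 -0.065  0.119]
 [ 0.625 -0.065  0.118]
 [ 0.624 -0.065  0.117]
 [ 0.623 -0.065  0.118]
 [ 0.623 -0.065  0.116]
 [ 0.627 -0.064  0.118]
 [ 0.626 -0.064  0.119]
 [ 0.625 -0.064  0.12 ]]
```

```bash
cat >> h.py <<'E'
bx=np.array([.9898,-.1426]); by=np.array([.1426,.9898]); bc=np.array([.5945,-.1293])
def tobox(P): q=P[...,:2]-bc; return np.stack([q@bx,q@by,P[...,2]],-1)
E
python3 - <<'E'
from h import *
for f in ('w9','top0','scene0'):
    P,p,d=cloud(f); B=tobox(P)
    m=(d>0)&(B[...,2]>.08)&(B[...,2]<.093)&(B[...,0]>-.06)&(B[...,0]<.07)&(abs(B[...,1])<.1)
    for x in (-.05,-.03,-.01,.02,.04,.06):
        s=m&(abs(B[...,0]-x)<.006); y=B[s][:,1]; print(f,x,'y',np.percentile(y,[0.5,99.5]).round(4))
    s=m&(abs(B[...,1])<.05); print('x',np.percentile(B[s][:,0],[.5,99.5]))
    q=B[(d>0)&(B[...,2]>.099)&(B[...,2]<.15)&(abs(B[...,0]-.02)<.03)&(B[...,1]<.11)&(B[...,1]>.05)]
    print('knob',len(q),q.min(0).round(3),q.max(0).round(3))
P,p,d=cloud('w9')
cv2.imwrite('pics/knob.png',cv2.resize(p[60:130,380:540],(800,350),interpolation=cv2.INTER_CUBIC)[:,:,::-1])
P,p,d=cloud('s7')
cv2.imwrite('pics/knob2.png',cv2.resize(p[110:240,290:420],(600,600),interpolation=cv2.INTER_CUBIC)[:,:,::-1])
E
```

```text
w9 -0.05 y [-0.0525  0.075 ]
w9 -0.03 y [-0.0741  0.0749]
w9 -0.01 y [-0.0779  0.0748]
w9 0.02 y [-0.0771  0.073 ]
w9 0.04 y [-0.0772  0.0713]
w9 0.06 y [-0.0769  0.0745]
x [-0.05925201  0.06595214]
knob 1187 [0.006 0.068 0.1  ] [0.037 0.11  0.128]
top0 -0.05 y [-0.0764  0.0747]
top0 -0.03 y [-0.0753  0.0757]
top0 -0.01 y [-0.0764  0.0761]
top0 0.02 y [-0.0771  0.0731]
top0 0.04 y [-0.0772  0.0737]
top0 0.06 y [-0.0759  0.0757]
x [-0.05910815  0.06560483]
knob 94 [0.009 0.07  0.103] [0.037 0.109 0.13 ]
scene0 -0.05 y [-0.0783  0.0734]
scene0 -0.03 y [-0.0787  0.0734]
scene0 -0.01 y [-0.0784  0.0743]
scene0 0.02 y [-0.0791  0.0725]
scene0 0.04 y [-0.0788  0.0731]
scene0 0.06 y [-0.0784  0.0739]
x [-0.05958339  0.06201867]
knob 77 [0.004 0.068 0.105] [0.032 0.11  0.128]
```

View pics/knob.png

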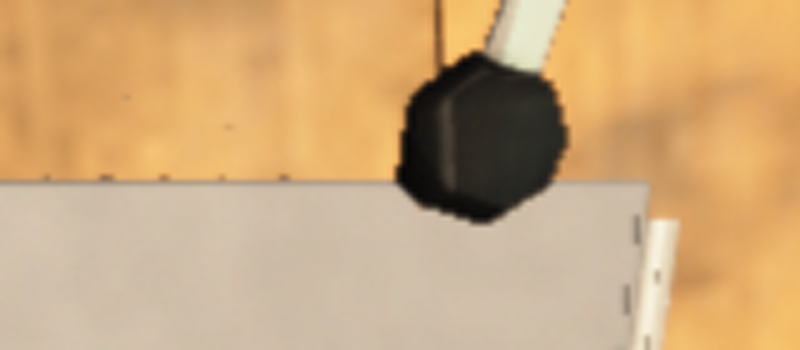

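View pics/knob2.png

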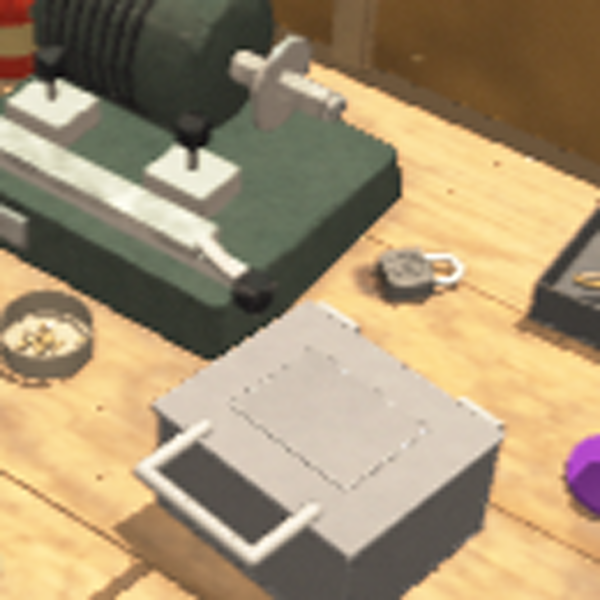

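```bash
python3 -m crank '[[[-0.1,0.1,-0.8,0,0,0,0.68],[0,0,-0.9,0,0,0,0.68],[0,0,-0.8,0,0,0,0.68],[0,0,0,0,0,0,0.68],[0,0,0,0,0,0,0.68]]]'
python3 - <<'E'
from h import *
s=observe(); print(s['eef_pos'],s['grip_width']); snap('wrist','w10')
P,p,d=cloud('w10'); _,_,T,k=load('w10');Z=P[...,2]
B=tobox(P); m=(d>0)&(Z>.08)&(Z<.105)&(B[...,0]<-.09)&(B[...,0]>-.13)&(abs(B[...,1])<.033)
v,u=np.nonzero(m); print(len(u),B[m].min(0),B[m].mean(0),B[m].max(0))
e=s['eef_pos']; print('eef box',tobox(e))
E
```

```text
time_s: 10.62
eef_pos: [0.4862, -0.1088, 0.1369]
tool_rot: [-2.366, -2.063, 0.003]
contact_force: [0.6, 0.3, 0.3]
grip_width: 0.0294
[ 0.48615895 -0.1088108   0.13691951] 0.02939855001650937
1203 [-0.11414512 -0.03299978  0.08903833] [-0.10928253  0.00097961  0.09357639] [-0.10412652  0.03296147  0.09615392]
eef box [-0.11015773  0.00483078  0.13691951]
```

View pics/w10.png

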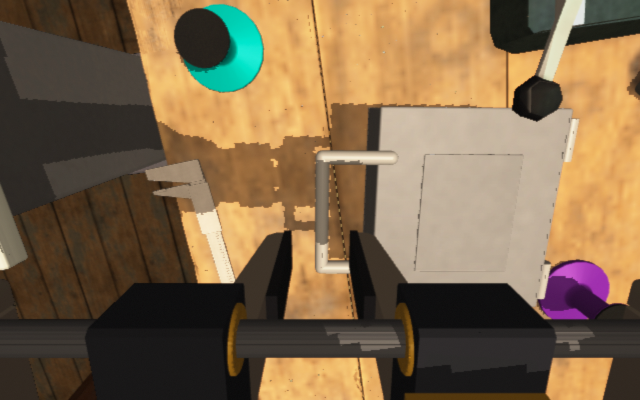

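The bar at (321,215) is centred between the fingers, with the arms at rows 158 and 267. Now I go down onto it.

```bash
python3 -m crank '[[[0.01,-0.15,-0.5,0,0,0,0.68],[0,0,-0.7,0,0,0,0.68],[0,0,-0.7,0,0,0,0.68],[0,0,0,0,0,0,0.68],[0,0,0,0,0,0,0.68]]]'; python3 -c "
from h import *
s=observe(); print(tobox(s['eef_pos']),s['contact_force'])"
```

```text
time_s: 11.08
eef_pos: [0.4877, -0.1143, 0.0814]
tool_rot: [2.37, 2.062, 0.001]
contact_force: [0.9, 0.6, -0.3]
grip_width: 0.0295
[-0.10780045 -0.00038183  0.08142722] [ 0.9165037   0.61832924 -0.26744988]
```

```bash
python3 -m crank '[[[-0.04,0,-0.6,0,0,0,0.68],[0,0,-0.6,0,0,0,0.68],[0,0,-0.05,0,0,0,0.68],[0,0,0,0,0,0,1],[0,0,0,0,0,0,1]]]'; python3 -m crank '[[[0,0,0,0,0,0,1],[0,0,0,0,0,0,1]]]';python3 -c "
from h import *
s=observe(); print(tobox(s['eef_pos']),s['contact_force'])"
```

```text
time_s: 11.5
eef_pos: [0.4874, -0.1147, 0.0447]
tool_rot: [2.369, 2.06, 0.003]
contact_force: [-0.1, 0.3, 0.1]
grip_width: 0.0183
time_s: 11.67
eef_pos: [0.4862, -0.1145, 0.044]
tool_rot: [2.371, 2.061, 0.001]
contact_force: [-0.8, 0.7, 0.5]
grip_width: 0.0091
[-0.10928068 -0.00077586  0.04403385] [-0.79548235  0.67698924  0.49596157]
```

Bar pinched. Next I'll work out the arc steps.

```bash
cat > arc.py <<'E'
from h import *
import sys
s=observe(); b=tobox(s['eef_pos']); off=np.array([0,0,-0.0447])  # eef minus bar
bar=b-off; r=np.array([b[0]-.065, bar[2]-.080]); phi=np.arctan2(r[1],-r[0])
print('phi',phi,'rad',np.hypot(*r),'y',b[1],'F',s['contact_force'].round(1),'w',s['grip_width'])
prev=b
for i in range(1,6):
    ph=phi+i*float(sys.argv[1]); n=np.array([.065-.174*np.cos(ph),0,.080+.174*np.sin(ph)])+off
    dl=n-prev; prev=n
    if i==1: dl[1]=-b[1]
    w=np.append(dl[0]*bx+dl[1]*by,dl[2])/.03; print(round(ph,3),w.round(2))
E
python3 arc.py 0.1
```

```text
phi 0.05007181258648504 rad 0.17449938467270962 y -0.0007758593820379334 F [-0.8  0.7  0.5] w 0.009078473372004292
0.15 [0.08 0.01 0.58]
0.25 [ 0.11 -0.02  0.57]
0.35 [ 0.17 -0.02  0.55]
0.45 [ 0.22 -0.03  0.53]
0.55 [ 0.28 -0.04  0.51]
```

```bash
python3 -m crank '[[[0.08,0.01,0.58,0,0,0,1],[0.11,-0.02,0.57,0,0,0,1],[0.17,-0.02,0.55,0,0,0,1],[0.22,-0.03,0.53,0,0,0,1]]]'; python3 arc.py 0.1
```

```text
time_s: 12.0
eef_pos: [0.5022, -0.1169, 0.1107]
tool_rot: [-2.371, -2.06, 0.003]
contact_force: [0.1, -1.5, -4.0]
grip_width: 0.0088
phi 0.4451176432384807 rad 0.17518880249568347 y -0.0008750062104692574 F [ 0.1 -1.5 -4. ] w 0.008787918780911853
0.545 [ 0.31 -0.02  0.49]
0.645 [ 0.32 -0.05  0.48]
0.745 [ 0.37 -0.05  0.45]
0.845 [ 0.41 -0.06  0.41]
0.945 [ 0.45 -0.06  0.36]
```

```bash
python3 -m crank '[[[0.31,-0.02,0.49,0,0,0,1],[0.32,-0.05,0.48,0,0,0,1]]]'; python3 -m crank '[[[0.37,-0.05,0.45,0,0,0,1],[0.41,-0.06,0.41,0,0,0,1]]]'; python3 arc.py 0.1
```

```text
time_s: 12.17
eef_pos: [0.5183, -0.1192, 0.1393]
tool_rot: [-2.368, -2.056, 0.009]
contact_force: [-6.8, -0.8, 1.6]
grip_width: 0.0091
time_s: 12.33
eef_pos: [0.5404, -0.1225, 0.1655]
tool_rot: [-2.366, -2.054, 0.011]
contact_force: [-11.9, -1.8, 7.6]
grip_width: 0.0084
phi 0.8282547322586593 rad 0.17671382918032644 y -0.0009575518525266853 F [-11.9  -1.8   7.6] w 0.008380468239871671
0.928 [ 0.51 -0.04  0.3 ]
1.028 [ 0.48 -0.07  0.32]
1.128 [ 0.51 -0.07  0.27]
1.228 [ 0.53 -0.08  0.22]
1.328 [ 0.55 -0.08  0.17]
```

No jam at the knob, but the tool pushes radially inward with about 13 N. I'll relax the radius.

```bash
sed -i 's/\.174\*np/RR*np/g; s/^prev=b/prev=b; RR=float(sys.argv[2])/' arc.py; python3 arc.py 0.1 0.179
```

```text
phi 0.8282547322586593 rad 0.17671382918032644 y -0.0009575518525266853 F [-11.9  -1.8   7.6] w 0.008380468239871671
0.928 [ 0.41 -0.03  0.44]
1.028 [ 0.49 -0.07  0.33]
1.128 [ 0.52 -0.07  0.28]
1.228 [ 0.55 -0.08  0.23]
1.328 [ 0.57 -0.08  0.17]
```

```bash
python3 -m crank '[[[0.4,-0.03,0.46,0,0,0,1],[0.49,-0.07,0.33,0,0,0,1]]]'; python3 arc.py 0.1 0.179
```

```text
time_s: 12.5
eef_pos: [0.5713, -0.127, 0.1896]
tool_rot: [2.372, 2.059, -0.004]
contact_force: [-1.8, -4.5, -3.4]
grip_width: 0.0091
phi 1.0511907534177236 rad 0.1778063487525093 y -0.0010391506036631264 F [-1.8 -4.5 -3.4] w 0.009146273252352202
1.151 [ 0.51 -0.04  0.3 ]
1.251 [ 0.55 -0.08  0.22]
1.351 [ 0.57 -0.08  0.16]
1.451 [ 0.58 -0.08  0.1 ]
1.551 [ 0.59 -0.08  0.04]
```

```bash
python3 -m crank '[[[0.51,-0.04,0.28,0,0,0,1],[0.54,-0.08,0.22,0,0,0,1],[0.56,-0.08,0.16,0,0,0,1]]]'; python3 arc.py 0.1 0.178
```

```text
time_s: 12.75
eef_pos: [0.6196, -0.1341, 0.2099]
tool_rot: [2.372, 2.057, -0.006]
contact_force: [-3.1, -5.7, 1.8]
grip_width: 0.0089
phi 1.3484004900867252 rad 0.17897644010227093 y -0.001175838675625689 F [-3.1 -5.7  1.8] w 0.008856134695646002
1.448 [ 0.59 -0.05  0.07]
1.548 [ 0.59 -0.08  0.04]
1.648 [ 0.59 -0.08 -0.02]
1.748 [ 0.58 -0.08 -0.08]
1.848 [ 0.57 -0.08 -0.13]
```

```bash
python3 -m crank '[[[0.58,-0.11,0.09,0,0,0,1],[0.58,-0.1,0.04,0,0,0,1],[0.58,-0.08,-0.02,0,0,0,1]]]'; python3 arc.py 0.1 0.178
```

```text
time_s: 13.0
eef_pos: [0.6727, -0.1418, 0.2132]
tool_rot: [2.371, 2.058, -0.003]
contact_force: [-2.8, -3.6, 4.7]
grip_width: 0.0088
phi 1.6505420166868032 rad 0.17847842579137113 y -0.0012605535726625903 F [-2.8 -3.6  4.7] w 0.008763808790163786
1.751 [ 0.59 -0.04 -0.09]
1.851 [ 0.57 -0.08 -0.14]
1.951 [ 0.56 -0.08 -0.19]
2.051 [ 0.53 -0.08 -0.25]
2.151 [ 0.51 -0.07 -0.3 ]
```

```bash
python3 -m crank '[[[0.58,-0.08,-0.07,0,0,0,1],[0.57,-0.08,-0.12,0,0,0,1],[0.2,-0.03,-0.06,0,0,0,1],[0,0,0,0,0,0,1]]]'; python3 arc.py 0.05 0.178; python3 -c "
from h import *
snap('scene','s11'); snap('wrist','w11')
_,p,_=cloud('s11'); cv2.imwrite('pics/s11z.png',cv2.resize(p[80:260,280:480],(660,594),interpolation=cv2.INTER_CUBIC)[:,:,::-1])"
```

```text
time_s: 13.33
eef_pos: [0.7145, -0.1479, 0.2046]
tool_rot: [2.369, 2.057, -0.002]
contact_force: [1.3, -4.6, 2.2]
grip_width: 0.0093
phi 1.892723906843365 rad 0.17847708129129994 y -0.0013339545665579352 F [ 1.3 -4.6  2.2] w 0.009274839680892853
1.943 [ 0.28  0.   -0.12]
1.993 [ 0.27 -0.04 -0.11]
2.043 [ 0.26 -0.04 -0.13]
2.093 [ 0.26 -0.04 -0.14]
2.143 [ 0.25 -0.04 -0.15]
```

View pics/s11z.png

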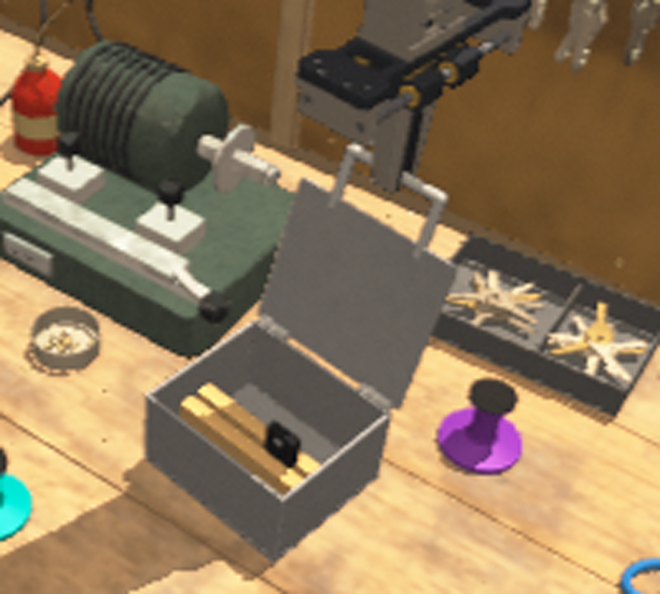

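View pics/w11.png

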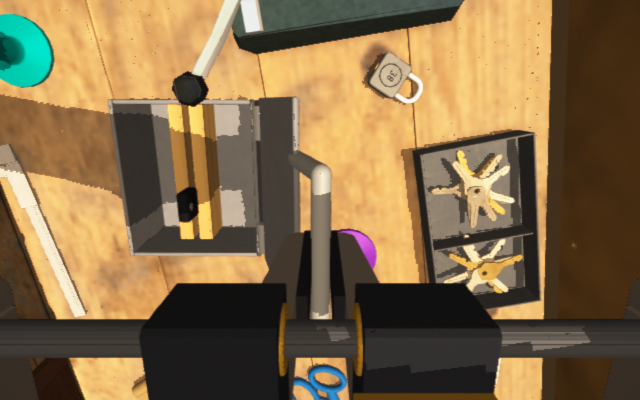

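The flap is open past upright, and the black key head shows in the slot at (188,203) in the wrist view. I'll measure the key, nudge the flap to about 1.9, then release.

```bash
python3 - <<'E'
from h import *
for f in ('w11','s11'):
    P,p,d=cloud(f); B=tobox(P); _,_,T,k=load(f)
    m=(d>0)&(B[...,2]>.06)&(B[...,2]<.082)&(abs(B[...,0]+.01)<.02)&(abs(B[...,1])<.06)&(p.max(-1)<70)
    v,u=np.nonzero(m); W=np.array([ray(a,b,T,k,.075) for a,b in zip(u,v)])
    top=m&(B[...,2]>.0715); q=B[top]; print(f,m.sum(),top.sum(),q.min(0).round(4),q.max(0).round(4),q.mean(0).round(4))
    b=(d>0)&(B[...,2]>.04)&(B[...,2]<.05)&(abs(B[...,0]+.01)<.03)&(abs(B[...,1])<.06)
    q=B[b]; print('bars x',np.percentile(q[:,0],[.5,50,99.5]),np.median(q[:,2]))
    w=(d>0)&(B[...,2]>.075)&(B[...,2]<.085)&(abs(B[...,1])<.05)&(B[...,0]<-.05)&(B[...,0]>-.08); print('front wall',np.percentile(B[w][:,0],[2,50,98]) if w.sum() else '')
E
python3 -m crank '[[[0.2,-0.03,-0.06,0,0,0,1],[0,0,0,0,0,0,1]]]'; python3 arc.py 0.1 0.178|head -1; python3 -m crank '[[[0,0,0,0,0,0,0.65],[0,0,0,0,0,0,0.65],[0,0,0,0,0,0,0.65],[0,0,0,0,0,0,0.65]]]'
```

```text
w11 480 339 [-0.0173 -0.0416  0.0719] [-0.0056 -0.0135  0.0771] [-0.0112 -0.027   0.0748]
bars x [-0.02904317 -0.00646718  0.00546946] 0.045306574256099325
front wall [-0.0669319  -0.06383576 -0.06250331]
s11 67 39 [-0.0222 -0.0437  0.0715] [-0.0108 -0.0172  0.0778] [-0.0166 -0.0304  0.0749]
bars x [-0.0339221  -0.02120081  0.00256318] 0.044955239771915734
front wall [-0.07089408 -0.06896418 -0.06610124]
time_s: 13.6
eef_pos: [0.7182, -0.1484, 0.2031]
tool_rot: [2.372, 2.058, -0.004]
contact_force: [-2.0, -4.2, 1.4]
grip_width: 0.0091
phi 1.9149452415151473 rad 0.17827666543788215 y -0.0012948599888356056 F [-2.  -4.2  1.4] w 0.009057498369332374
time_s: 13.93
eef_pos: [0.7195, -0.1446, 0.2024]
tool_rot: [-2.369, -2.062, -0.002]
contact_force: [-0.1, -0.5, 0.2]
grip_width: 0.0316
```

```bash
python3 -m crank '[[[0,0,0.6,0,0,0,0.65],[0,0,1,0,0,0,0.65],[0,0,1,0,0,0,0.65],[-0.4,0,0.6,0,0,0,0.57],[-0.9,-0.06,0,0,0,0,0.57]]]'; python3 -m crank '[[[-0.9,-0.06,0,0,0,0,0.57],[-0.9,-0.07,-0.1,0,0,0,0.57],[-0.9,-0.07,-0.4,0,0,0,0.57],[-0.5,-0.05,-0.7,-0.03,-0.2,0,0.57],[-0.2,0,-0.9,-0.03,-0.23,0,0.57]]]'; python3 -c "
from h import *
s=observe(); print(tobox(s['eef_pos']),s['contact_force'])"
```

```text
time_s: 14.35
eef_pos: [0.684, -0.1467, 0.3023]
tool_rot: [2.363, 2.061, 0.008]
contact_force: [-1.1, 1.4, 0.2]
grip_width: 0.0394
time_s: 14.77
eef_pos: [0.5778, -0.1557, 0.2368]
tool_rot: [2.339, 2.032, 0.06]
contact_force: [0.4, 0.1, -0.2]
grip_width: 0.0395
[-0.01277746 -0.0285343   0.23680857] [ 0.39328072  0.11771015 -0.17166774]
```

```bash
python3 -m crank '[[[0,0,-0.9,0,0,0,0.57],[0,0,-1,0,0,0,0.57],[0,0,-0.9,0,0,0,0.57],[0,0,-0.5,0,0,0,0.57],[0,0,0,0,0,0,0.57]]]'
cat > key.py <<'E'
from h import *
import sys
f=sys.argv[1]
s=observe(); Rm=R.from_rotvec(s['tool_rot']).as_matrix(); z=Rm[:,2]; tip=s['eef_pos']-.031*z
print('eef',s['eef_pos'].round(4),'tipbox',tobox(tip).round(4),'toolz box',(z[:2]@bx).round(4),(z[:2]@by).round(4),'jaw',np.degrees(np.arctan2(Rm[1,1],Rm[0,1])))
snap('wrist',f)
P,p,d=cloud(f); B=tobox(P)
m=(d>0)&(B[...,2]>.05)&(B[...,2]<.082)&(abs(B[...,0]+.01)<.02)&(abs(B[...,1])<.06)&(p.max(-1)<75)
top=m&(B[...,2]>.0715); q=B[top]
if len(q): print(top.sum(),q.min(0).round(4),q.max(0).round(4),q.mean(0).round(4))
fl=(d>0)&(B[...,0]>.066)&(B[...,0]<.15)&(abs(B[...,1])<.07)&(B[...,2]>.09)
q=B[fl]
for h in (.1,.12,.14,.16,.2,.24):
    r=q[abs(q[:,2]-h)<.004]
    if len(r): print('flap',h,np.median(r[:,0]).round(4),r[:,0].min().round(4))
E
python3 key.py w12
```

```text
time_s: 15.18
eef_pos: [0.5759, -0.1539, 0.1328]
tool_rot: [2.344, 2.039, 0.047]
contact_force: [-1.2, -0.4, 0.0]
grip_width: 0.0395
eef [ 0.5759 -0.1539  0.1328] tipbox [-0.0164 -0.027   0.1638] toolz box 0.0457 0.0007 jaw -7.952450669671473
534 [-0.0185 -0.0426  0.0715] [-0.0078 -0.0133  0.0776] [-0.0131 -0.0274  0.075 ]
flap 0.1 0.0725 0.0697
flap 0.12 0.0793 0.0762
flap 0.14 0.0861 0.083
flap 0.16 0.0929 0.0894
flap 0.2 0.1063 0.1025
```

View pics/w12.png

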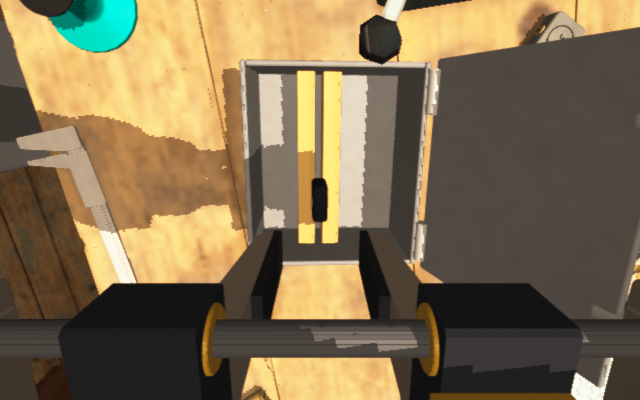

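The key head sits at (320,200), centred between the jaws, and the flap leans back to the right. I'll descend in stages.

```bash
python3 -m crank '[[[0.14,-0.02,-0.6,0,0,0,0.57],[0,0,-0.8,0,0,0,0.57],[0,0,-0.6,0,0,0,0.57],[0,0,0,0,0,0,0.57],[0,0,0,0,0,0,0.57]]]'; python3 key.py w13
```

```text
time_s: 15.65
eef_pos: [0.5832, -0.1559, 0.0772]
tool_rot: [2.34, 2.035, 0.054]
contact_force: [0.6, -0.0, 0.2]
grip_width: 0.0389
eef [ 0.5832 -0.1559  0.0772] tipbox [-0.0091 -0.0279  0.1082] toolz box 0.0527 0.0002 jaw -7.978263409021201
849 [-0.0185 -0.0428  0.0715] [-0.0074 -0.0133  0.0773] [-0.0129 -0.0273  0.075 ]
flap 0.1 0.0724 0.0696
flap 0.12 0.0793 0.0756
flap 0.14 0.0861 0.0829
flap 0.16 0.0927 0.0889
flap 0.2 0.0662 0.066
```

```bash
python3 -m crank '[[[-0.11,0.03,0,0,0,0,0.57],[0,0,-0.4,0,0,0,0.57],[0,0,-0.4,0,0,0,0.57],[0,0,0,0,0,0,0.57],[0,0,0,0,0,0,0.57]]]'; python3 key.py w14
```

```text
time_s: 16.12
eef_pos: [0.5785, -0.1548, 0.0513]
tool_rot: [2.342, 2.036, 0.051]
contact_force: [-0.6, 0.1, 0.4]
grip_width: 0.0394
eef [ 0.5785 -0.1548  0.0513] tipbox [-0.0138 -0.0275  0.0822] toolz box 0.0501 0.0002 jaw -7.990766534092627
1072 [-0.0184 -0.0429  0.0715] [-0.007  -0.0133  0.0777] [-0.013  -0.0271  0.075 ]
flap 0.1 0.0724 0.0692
flap 0.12 0.0793 0.0759
flap 0.14 0.0858 0.0826
```

```bash
python3 -m crank '[[[0.03,0,-0.4,0,0,0,0.57],[0,0,-0.3,0,0,0,0.57],[0,0,-0.22,0,0,0,0.57],[0,0,0,0,0,0,0.57]]]'; python3 key.py w15
```

```text
time_s: 16.5
eef_pos: [0.5787, -0.1546, 0.0226]
tool_rot: [2.343, 2.037, 0.05]
contact_force: [-0.6, -0.5, 0.3]
grip_width: 0.0395
eef [ 0.5787 -0.1546  0.0226] tipbox [-0.0135 -0.0273  0.0536] toolz box 0.0488 0.0003 jaw -7.989151003487295
1640 [-0.0184 -0.0435  0.0715] [ 0.0097 -0.0134  0.0818] [-0.0106 -0.0265  0.0752]
flap 0.1 0.0724 0.0692
flap 0.12 0.079 0.0756
```

View pics/w15.png

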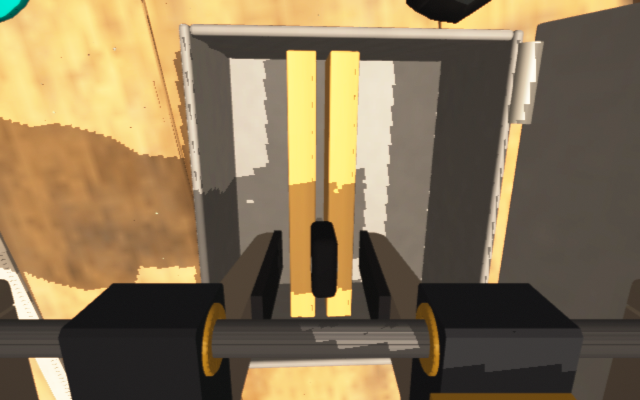

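Key head at (323,258), between the fingers at 281 and 361. Closing.

```bash
python3 -m crank '[[[0,0,0,0,0,0,1],[0,0,0,0,0,0,1],[0,0,0,0,0,0,1],[0,0,0,0,0,0,1],[0,0,0,0,0,0,1]]]'; python3 -m crank '[[[0,0,0.15,0,0,0,1],[0,0,0.3,0,0,0,1],[0,0,0.4,0,0,0,1]]]'; python3 key.py w16
```

```text
time_s: 16.97
eef_pos: [0.58, -0.1549, 0.025]
tool_rot: [2.341, 2.036, 0.053]
contact_force: [-1.4, 0.1, 1.9]
grip_width: 0.0117
time_s: 17.22
eef_pos: [0.5797, -0.1549, 0.0505]
tool_rot: [2.342, 2.036, 0.052]
contact_force: [-1.0, 0.1, -0.3]
grip_width: 0.0118
eef [ 0.5797 -0.1549  0.0505] tipbox [-0.0126 -0.0275  0.0815] toolz box 0.0509 0.0001 jaw -7.997483721106034
107 [-0.0214 -0.0176  0.0729] [-0.0076 -0.0131  0.0819] [-0.0132 -0.0141  0.0783]
flap 0.1 0.0724 0.0692
flap 0.12 0.0792 0.0761
flap 0.14 0.0858 0.082
```

View pics/w16.png

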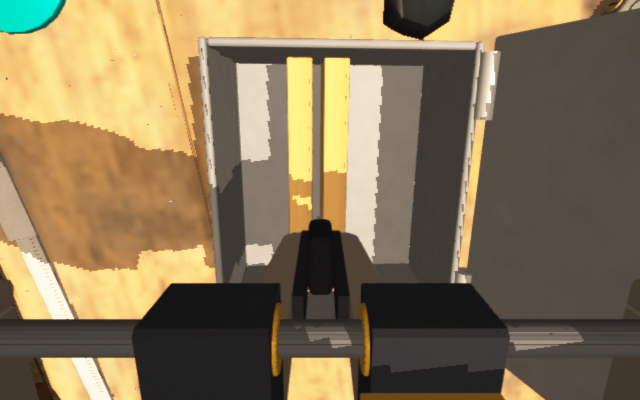

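```bash
python3 -m crank '[[[0,0,0.8,0,0,0,1],[0,0,1,0,0,0,1],[0,0,1,0,0,0,1],[0,0,1,0,0,0,1],[0,0,1,0,0,0,1]]]';python3 -m crank '[[[0,0,0.6,0.03,0.2,0,1],[0,0,0,0.03,0.2,0,1],[0,0,0,0,0,0,1],[0,0,0,0,0,0,1]]]'; python3 -c "
from h import *
s=observe(); Rm=R.from_rotvec(s['tool_rot']).as_matrix(); print(Rm[:,2],s['grip_width'])
snap('scene','s17'); _,p,_=cloud('s17'); cv2.imwrite('pics/s17z.png',cv2.resize(p[80:260,230:470],(792,594),interpolation=cv2.INTER_CUBIC)[:,:,::-1])"
```

```text
time_s: 17.68
eef_pos: [0.5803, -0.1551, 0.1967]
tool_rot: [2.34, 2.034, 0.055]
contact_force: [0.2, 0.5, -0.2]
grip_width: 0.0118
time_s: 18.02
eef_pos: [0.5803, -0.1549, 0.2125]
tool_rot: [2.368, 2.059, 0.005]
contact_force: [-0.1, -0.9, -0.3]
grip_width: 0.0115
[ 4.67638090e-03 -1.45435465e-04 -9.99989055e-01] 0.0114796780519199
```

View pics/s17z.png

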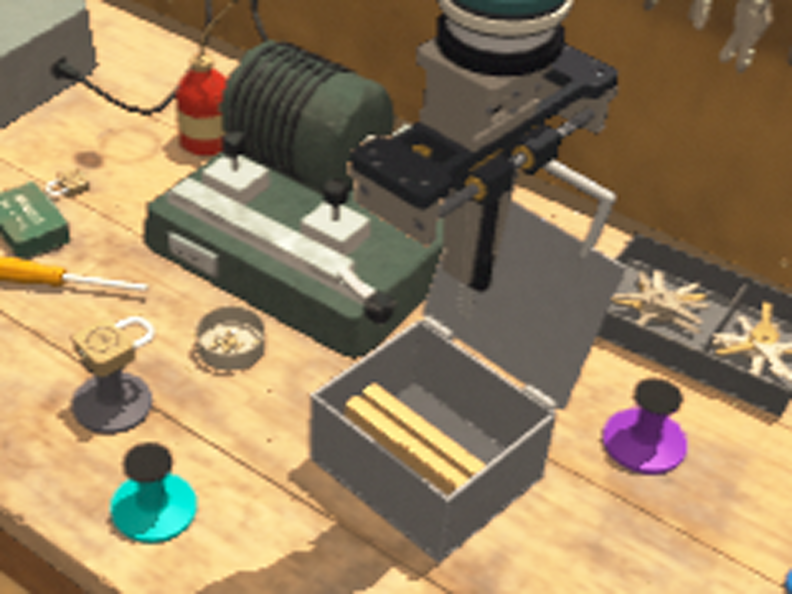

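The slot is empty, the flap is open and the padlock is on its rest. I'll carry the key to the lock.

```bash
python3 -m crank '[[[-0.3,0.6,0,0,0,0,1],[-0.32,0.85,0,0,0,0,1],[-0.32,0.85,0,0,0,0,1],[-0.32,0.85,0,0,0,0,1],[-0.32,0.85,0,0,0,0,1]]]';python3 -m crank '[[[-0.32,0.85,0,0,0,0,1],[-0.32,0.85,0,0,0,0,1],[-0.32,0.85,0,0,0,0,1],[-0.32,0.85,0,0,0,0,1],[-0.32,0.85,0,0,0,0,1]]]';python3 -m crank '[[[-0.1,0.5,0,0,0,0,1],[-0.1,0.4,0,0,0,0,1],[0,0,0,0,0,0,1],[0,0,0,0,0,0,1]]]'
```

```text
time_s: 18.48
eef_pos: [0.5313, -0.034, 0.2114]
tool_rot: [2.37, 2.06, 0.003]
contact_force: [0.7, 0.4, -0.2]
grip_width: 0.0114
time_s: 18.9
eef_pos: [0.4834, 0.0934, 0.2115]
tool_rot: [2.37, 2.06, 0.003]
contact_force: [1.2, 0.3, -0.6]
grip_width: 0.0116
time_s: 19.23
eef_pos: [0.4782, 0.1194, 0.2117]
tool_rot: [2.368, 2.061, 0.003]
contact_force: [-0.3, 0.1, -0.6]
grip_width: 0.0118
```

```bash
python3 -m crank '[[[0.03,0.3,-0.5,0,0,0,1],[0,0,-0.8,0,0,0,1],[0,0,-0.6,0,0,0,1],[0,0,0,0,0,0,1],[0,0,0,0,0,0,1]]]'
python3 - <<'E'
from h import *
snap('wrist','w18'); snap('scene','s18'); snap('top','t18')
_,p,_=cloud('s18'); cv2.imwrite('pics/s18z.png',cv2.resize(p[120:230,200:340],(764,600),interpolation=cv2.INTER_CUBIC)[:,:,::-1])
E
```

```text
time_s: 19.65
eef_pos: [0.4793, 0.1269, 0.1546]
tool_rot: [2.371, 2.057, 0.001]
contact_force: [0.0, -0.4, 0.5]
grip_width: 0.0117
```

View pics/s18z.png

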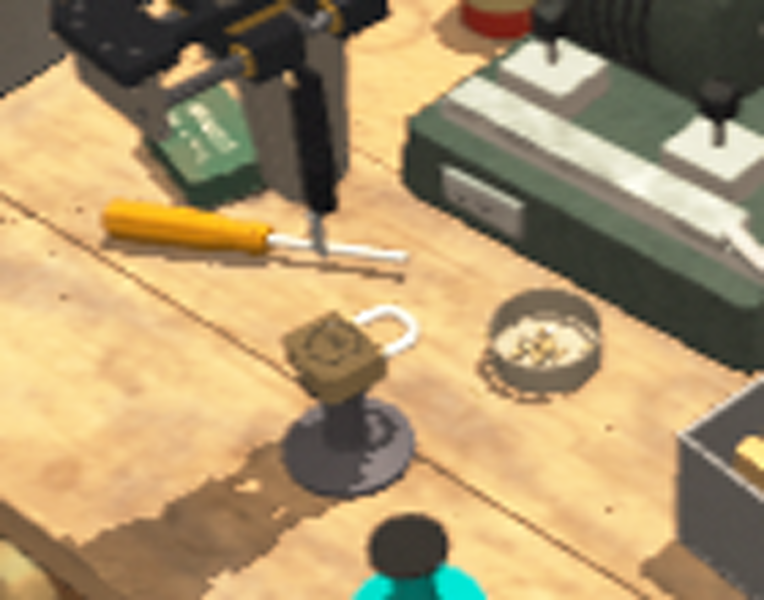

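View pics/w18.png

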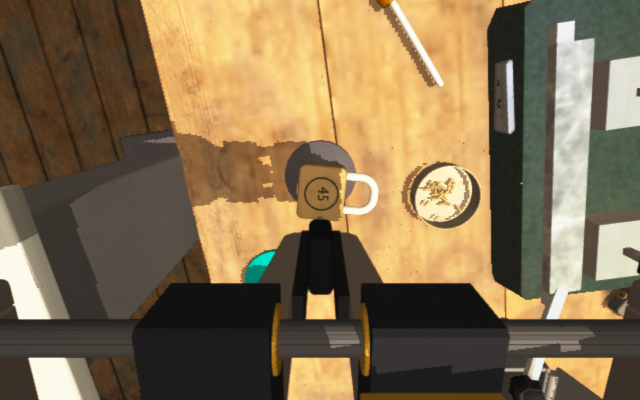

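Run:
```python
from h import *
s=observe(); print(s['eef_pos'],s['tool_rot'])
lock('w18',.079,(.479,.129)); lock('s18',.079,(.477,.1277))
P,p,d=cloud('s18'); _,_,T,k=load('s18')
for v in range(154,172): print(v,[(u,tuple(P[v,u].round(3)),int(p[v,u].max())) for u in range(255,263) if d[v,u]>0 and np.hypot(P[v,u,0]-.478,P[v,u,1]-.127)<.03 and P[v,u,2]>.08])
# ray z at column
for v in (164,166,168):
    dd=T[:3,:3]@np.array([(258.3-k[2])/k[0],(v-k[3])/k[1],1]); o=T[:3,3]
    t=(( np.array([.4775,.1255])-o[:2])@dd[:2])/(dd[:2]@dd[:2]); print(v,o+dd*t)
```

```text
[0.48072886 0.12816341 0.15637268] [2.36953371 2.05787735 0.00731397]
w18 2484 0.07937293968484874 ((480.2978210449219, 129.68524169921875), (45.451316833496094, 38.79621124267578), 76.97997283935547) [321.1900161 191.1215781]
s18 173 0.0793597428086118 ((475.7383728027344, 126.6145248413086), (49.17928695678711, 39.02980422973633), 76.9415054321289) [260.44508671 183.3583815 ]
154 [(255, (np.float64(0.466), np.float64(0.118), np.float64(0.196)), 57), (256, (np.float64(0.472), np.float64(0.12), np.float64(0.191)), 25), (257, (np.float64(0.47), np.float64(0.115), np.float64(0.195)), 21), (258, (np.float64(0.472), np.float64(0.113), np.float64(0.195)), 25), (259, (np.float64(0.475), np.float64(0.113), np.float64(0.193)), 22), (260, (np.float64(0.477), np.float64(0.111), np.float64(0.192)), 22)]
155 [(255, (np.float64(0.468), np.float64(0.121), np.float64(0.19)), 65), (256, (np.float64(0.47), np.float64(0.119), np.float64(0.189)), 31), (257, (np.float64(0.471), np.float64(0.117), np.float64(0.19)), 23), (258, (np.float64(0.471), np.float64(0.113), np.float64(0.192)), 18), (259, (np.floa
[... 2727 characters left out ...]
.float64(0.127), np.float64(0.151)), 152), (258, (np.float64(0.476), np.float64(0.124), np.float64(0.153)), 111), (259, (np.float64(0.476), np.float64(0.12), np.float64(0.154)), 185)]
165 [(257, (np.float64(0.476), np.float64(0.129), np.float64(0.146)), 136), (258, (np.float64(0.476), np.float64(0.125), np.float64(0.148)), 110), (259, (np.float64(0.476), np.float64(0.121), np.float64(0.151)), 145)]
166 [(258, (np.float64(0.475), np.float64(0.125), np.float64(0.145)), 152), (259, (np.float64(0.478), np.float64(0.123), np.float64(0.144)), 118)]
167 []
168 []
169 []
170 []
171 []
164 [0.47785108 0.12521361 0.15024721]
166 [0.47721686 0.12573047 0.14331602]
168 [0.47657536 0.12625098 0.13631896]
```

```bash
python3 -m crank '[[[0,0.04,-0.5,0,0,0,1],[0,0,-0.4,0,0,0,1],[0,0,0,0,0,0,1],[0,0,0,0,0,0,1],[0,0,0,0,0,0,1]]]'; python3 -m crank '[[[0,0,0,0,0,0,1],[0,0,0,0,0,0,1],[0,0,0,0,0,0,1]]]'
```

```text
time_s: 20.22
eef_pos: [0.4805, 0.1298, 0.1293]
tool_rot: [2.369, 2.059, 0.007]
contact_force: [-0.0, 0.4, -0.4]
grip_width: 0.0117
time_s: 20.47
eef_pos: [0.48, 0.1299, 0.1288]
tool_rot: [2.369, 2.059, 0.006]
contact_force: [-0.4, 0.5, -0.0]
grip_width: 0.0118
```

```bash
python3 -m crank '[[[-0.02,-0.02,-0.05,0,0,0,1],[0,0,0,0,0,0,1],[0,0,0,0,0,0,1],[0,0,0,0,0,0,1],[0,0,0,0,0,0,1]]]'
python3 - <<'E'
from h import *
s=observe(); print(s['eef_pos'],R.from_rotvec(s['tool_rot']).as_matrix()[:,2].round(4),s['dq'].round(4))
snap('scene','s19'); snap('wrist','w19'); snap('top','t19')
lock('s19',.079,(.477,.1277)); lock('w19',.079,(.479,.1287))
P,p,d=cloud('s19'); cv2.imwrite('pics/s19z.png',cv2.resize(p[130:230,210:340],(780,600),interpolation=cv2.INTER_CUBIC)[:,:,::-1])
for v in range(165,180): print(v,[(u,*P[v,u].round(3).tolist(),int(p[v,u].max())) for u in range(254,264) if d[v,u]>0 and np.hypot(P[v,u,0]-.478,P[v,u,1]-.127)<.012 and P[v,u,2]>.09])
E
```

```text
time_s: 20.88
eef_pos: [0.4791, 0.1291, 0.1267]
tool_rot: [2.369, 2.06, 0.004]
contact_force: [0.7, 0.4, 0.5]
grip_width: 0.0117
[0.47907313 0.12913483 0.12666206] [ 3.6e-03 -1.0e-04 -1.0e+00] [-0.0009 -0.0009  0.      0.0003 -0.0007  0.0001 -0.0003]
s19 167 0.07909751960661637 ((474.6462097167969, 125.99223327636719), (50.88526153564453, 40.87648391723633), 76.9415054321289) [260.36526946 183.32934132]
w19 2599 0.07934251648102755 ((480.8109436035156, 131.45962524414062), (43.20875549316406, 39.12123107910156), 80.90956115722656) [321.91111966 200.23124279]
165 [(256, 0.471, 0.126, 0.151, 90), (257, 0.469, 0.121, 0.155, 24)]
166 [(256, 0.474, 0.131, 0.143, 175), (257, 0.469, 0.121, 0.152, 76)]
167 [(256, 0.475, 0.133, 0.138, 208), (257, 0.475, 0.129, 0.14, 134)]
168 [(257, 0.474, 0.128, 0.137, 113), (258, 0.475, 0.126, 0.137, 108), (259, 0.478, 0.125, 0.136, 119)]
169 [(257, 0.475, 0.13, 0.132, 139), (258, 0.474, 0.124, 0.136, 110), (259, 0.475, 0.123, 0.136, 119)]
170 [(257, 0.475, 0.131, 0.128, 141), (258, 0.473, 0.124, 0.133, 106), (259, 0.476, 0.124, 0.13, 134)]
171 [(257, 0.474, 0.131, 0.125, 219), (258, 0.475, 0.127, 0.126, 133), (259, 0.477, 0.126, 0.126, 109)]
172 [(257, 0.475, 0.133, 0.119, 213), (258, 0.473, 0.126, 0.124, 124), (259, 0.475, 0.125, 0.124, 111)]
173 [(258, 0.474, 0.128, 0.119, 141), (259, 0.475, 0.125, 0.12, 111)]
174 [(258, 0.475, 0.129, 0.114, 214), (259, 0.474, 0.125, 0.117, 141)]
175 []
176 []
177 []
178 []
179 []
```

View pics/s19z.png

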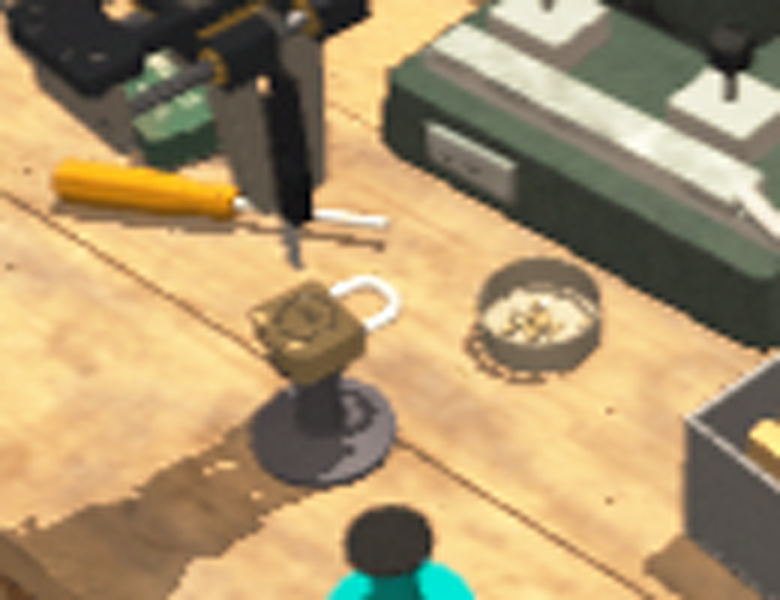

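View pics/t19.png

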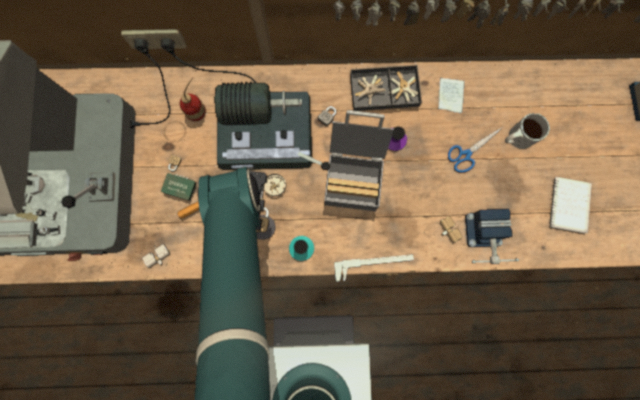

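Final check: the key tip is about 35 mm above the padlock face. Its xy is within about 2 mm of the body centre in the scene view. The tool is vertical, the joints are still, and the flap is open with the slot empty.

```bash
python3 -c "
from h import *
print(sign_off()); s=observe(); print(s['time_s'],s['eef_pos'],s['grip_width'])"
```

```text
the job is handed in; nothing more can be done
None
the job is handed in; nothing more can be done
```

The job is done and handed in, at about 21 s of the 64 s allowed. I set the larger brass padlock face up on the grey rest and let go. Then I swung the key box flap back by its bar to about 1.88 rad, where it stayed, and drew the key straight up out of the slot. I'm holding the key still, blade down, over the padlock.

**Last checks:**
- **Padlock:** its body was centred within about 1 mm of the rest's middle right after release. In the last scene view it was still lying flat there.
- **Key:** the tip is about 35 mm above the padlock's face, and the scene camera puts it within about 2 mm of the middle. The grip reads 11.7 mm, the tool is within about 0.2° of vertical, the joints are still, and the force on the tool is about 1 N.
- **Box and bench:** the flap is open and the slot empty. I saw no bystander moved in the last top view; the arm hid part of the screwdriver there, but the scene view shows it lying in place.

**What failed or disagreed:**
- **First grasp missed:** the fingers end about 31 mm short of the reported TCP, so they closed above the padlock without touching it. I corrected for this in every later move.
- **Padlock set-down:** I pressed it onto the rest with about 29 N for a moment before easing off.
- **Camera differences:** the three cameras differed by up to about 5 mm sideways. I compensated using the teal stand, which all three could see. The last wrist reading of the padlock, partly hidden by the key, came out 2–3 mm off the others.
- **Machine lever:** its knob appeared to overhang the flap's edge by about 6 mm. The flap swung past it, with the force peaking near 14 N at about 0.8 rad. I put that down to my path running too close to the hinge, because it dropped once I widened the path, but I can't rule out that the flap touched the knob.

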